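Sort mixed packages into the packing trays

TASK

Four packages were left loose on the packing table: two tall cartons, a round jar and a flat box. Put each one into the tray that already holds one of its own kind, standing on the tray's floor the way its packed mate does (cartons and jar upright, flat box lying flat), not on top of anything. Set them down gently rather than dropping them, and leave the three packages already in the trays as they are.

Things in the scene. Friction and masses are not known exactly. Their poses are not given: they have to be found in the camera images.
- carton_a: Closed upright cardboard carton, 40 by 40 mm and 85 mm tall, white with a peach band and top. About 90 g (60 to 130). Origin: centre of its underside, z up, x and y square to its sides. Loose on the table at the start, in front of the trays; to be packed.
- carton_b: Closed upright cardboard carton, 40 by 40 mm and 85 mm tall, white with a peach band and top. About 90 g (60 to 130). Origin: centre of its underside, z up, x and y square to its sides. Loose on the table at the start, in front of the trays; to be packed. Same as the other loose carton.
- jar: Round cosmetics jar, 51 mm diameter, 60 mm tall, white with a black screw lid, about 140 g (95 to 200). Origin: centre of its underside, z up. Loose on the table at the start, in front of the trays; to be packed.
- flat_box: Flat maroon and cream gift box, 44 (its x) by 70 (its y) mm and 24 mm high, about 110 g (75 to 155). Origin: centre of its underside, z up. Loose on the table at the start, in front of the trays; to be packed.
- tray_cartons: Fixed open-topped light-blue plastic basket tray, outside 160 (its x) by 200 (its y) by 40 mm high, walls and floor 5 mm thick, so inside 150 by 190 mm with the inner floor 5 mm above the table. All three trays look alike and only their contents tell them apart. Origin: centre of the underside, z up; yaw within 0.1 rad. This one holds packed_carton near its -y end; two more cartons fit in a row along its y.
- tray_jars: Fixed open-topped light-blue plastic basket tray, outside 160 (its x) by 200 (its y) by 40 mm high, walls and floor 5 mm thick, so inside 150 by 190 mm with the inner floor 5 mm above the table. All three trays look alike and only their contents tell them apart. Origin: centre of the underside, z up; yaw within 0.1 rad. This one holds packed_jar in its +y half.
- tray_flat: Fixed open-topped light-blue plastic basket tray, outside 160 (its x) by 200 (its y) by 40 mm high, walls and floor 5 mm thick, so inside 150 by 190 mm with the inner floor 5 mm above the table. All three trays look alike and only their contents tell them apart. Origin: centre of the underside, z up; yaw within 0.1 rad. This one holds packed_flat near its +y end.
- packed_carton: Closed upright cardboard carton, 40 by 40 mm and 85 mm tall, white with a peach band and top. About 90 g (60 to 130). Origin: centre of its underside, z up, x and y square to its sides. Loose, already stands in tray_cartons, 57 to 68 mm from the tray's centre towards its -y end. Must not be moved.
- packed_jar: Round cosmetics jar, 51 mm diameter, 60 mm tall, white with a black screw lid, about 140 g (95 to 200). Origin: centre of its underside, z up. Loose, already stands in tray_jars, 25 to 60 mm from the tray's centre towards its +y end. Must not be moved.
- packed_flat: Flat maroon and cream gift box, 44 (its x) by 70 (its y) mm and 24 mm high, about 110 g (75 to 155). Origin: centre of its underside, z up. Loose, already lies in tray_flat with its long side along the tray's y, 48 to 54 mm from the tray's centre towards its +y end. Must not be moved.
Mind the look-alikes: they are no part of the job. What is shaped like the jar but pink or yellow is not meant.

How it is judged (in metres and radians):
At the end, for the whole second after the job is handed in: Both cartons in tray_cartons, jar in tray_jars, flat box in tray_flat, packed ones still in theirs: each origin inside the tray's inner outline and under 12 mm above its underside (on the floor), z axis within 0.12 rad of vertical, slower than 20 mm/s (x of carton_a in the frame of tray_cartons between -0.075 and 0.075 m and y of carton_a in the frame of tray_cartons between -0.095 and 0.095 m and z of each of carton_a, carton_b, packed_carton in the frame of tray_cartons below 0.012 m and angle between each of carton_a, carton_b, jar, flat_box, packed_carton, packed_jar, packed_flat's own z axis and vertical below 0.12 rad and linear speed of each of carton_a, carton_b, jar, flat_box, packed_carton, packed_jar, packed_flat below 0.02 m/s and x of carton_b in the frame of tray_cartons between -0.075 and 0.075 m and y of carton_b in the frame of tray_cartons between -0.095 and 0.095 m and x of jar in the frame of tray_jars between -0.075 and 0.075 m and y of jar in the frame of tray_jars between -0.095 and 0.095 m and z of each of jar, packed_jar in the frame of tray_jars below 0.012 m and x of flat_box in the frame of tray_flat between -0.075 and 0.075 m and y of flat_box in the frame of tray_flat between -0.095 and 0.095 m and z of each of flat_box, packed_flat in the frame of tray_flat below 0.012 m and x of packed_carton in the frame of tray_cartons between -0.075 and 0.075 m and y of packed_carton in the frame of tray_cartons between -0.095 and 0.095 m and x of packed_jar in the frame of tray_jars between -0.075 and 0.075 m and y of packed_jar in the frame of tray_jars between -0.095 and 0.095 m and x of packed_flat in the frame of tray_flat between -0.075 and 0.075 m and y of packed_flat in the frame of tray_flat between -0.095 and 0.095 m); the robot touches nothing.
It fails at once if a package already in a tray is shifted by more than 15 mm (distance of any of packed_carton, packed_jar, packed_flat from where it was at the start of the episode above 0.015 m).
It fails at once if a package is dropped (falls free of the fingers faster than 0.8 m/s, a drop of over 30 mm) ((linear speed of carton_a above 0.8 m/s and contact force between the fingers and carton_a below 0.02 N) or (linear speed of carton_b above 0.8 m/s and contact force between the fingers and carton_b below 0.02 N) or (linear speed of jar above 0.8 m/s and contact force between the fingers and jar below 0.02 N) or (linear speed of flat_box above 0.8 m/s and contact force between the fingers and flat_box below 0.02 N)).
It also fails if it takes over 115 s, if anything falls off the work surface, if the arm or the gripper's body presses on something with over 40 N, if the wrist force passes 120 N, or if a joint passes its speed limit or range.

ROBOT

A 6-joint arm with a two-finger parallel gripper is mounted at the origin on the work surface. World frame = base frame: x ahead of the robot, y to its left, z up, the work surface at z = 0. Lengths are in mm, angles in rad, forces in N, time in s.
With the tool pointing down it reaches from about 300 to 950 mm from the base axis. Payload 3.1 kg.
Tool frame: the origin (TCP) lies at the very end of the fingers, on their centre line; the grasp point (between the pads) lies 19 mm behind it; z points along the fingers, y is the direction in which the jaws open and shut (so a half turn about z gives the same grasp; the last joint's range is limited). The gripper opens to 85 mm and grips with 20 to 120 N. Pads are 22 mm wide; open, the fingers measure 114 mm over their backs; the gripper's body (76 mm by 85 mm) begins 54 mm behind the grasp point. The pads swing forward as they close: fully open they stand 13 mm farther back than shut.
Start: joints at [-1.359, 0.308, 1.634, -0, 1.2, -0.07], TCP at [173.776, -600.361, 193.972] pointing down, gripper open.
Joint ranges: [-3.06, 3.06], [-0.79, 1.96], [0.05, 2.63], [-1.19, 4.34], [0.05, 2.64], [-2.94, 2.94]. Speed limits (rad/s): [2.79, 2.79, 3.14, 3.14, 3.14, 3.14].

INTERFACE

Orientations are given as a 3x3 rotation matrix whose columns are the frame's x, y, z axes.
In Python, from plant import manip gives the robot as it stands.
- The arm moves only by the tool jog_arm, never from a script. Its arguments are lists of equal length, an entry for each row: "linear": the shift along the tool's x, y, z in cm, a list of three; "turn": the turn about the tool's z in rad. A call has 1 to 12 rows; each row is the pose to reach, as a shift and turn from the pose measured when the call began, along the tool's axes at that moment; what a row does not reach only later rows make up. A row lasts 1/12 s, in which the tool goes at most 41.7 mm and 7.16 degrees, less where a joint would pass 70% of its speed; a pose out of reach is approached as far as the arm can. A call with a gripper value outside its range is refused whole. "gripper" is the finger opening in cm, from 0 to 8.54, set as the call begins (left out, the last holds). The fingers move at their own pace and stop on an object; "force" is the grip in N (left out, the last holds). Time passes only in rows, so rows that repeat a pose let the fingers close. It gives the time, the measured TCP pose, the force and the opening at its end, in the units of the state.
- manip.read_state(): the state, without advancing time (a new reading comes with each control period).
- manip.get_image(name): name is "scene" or "top" or "wrist"; returns a dict with "frame" (384x512x3 uint8, red, green, blue), "mtx" (3x3 intrinsics, pixels), "k1" (the pictures are not rectified: a ray, as slopes to the right and down, at radius r is drawn at 1 + k1 r^2 times it, then the intrinsics apply), "R" (3x3) and "t" (3): a world point X has camera coordinates R X + t; the wrist camera has in their place "hand_eye" (4x4, takes a point from camera to tool coordinates, whose origin is the TCP and whose axes are the flange's). Camera axes: x right, y down, z forward; pixel columns grow to the right and rows downward; lengths in mm; the calibration is good to about 2 mm. A picture is of the moment at which its call begins: read the wrist's pose just before it. There is no depth.
- manip.sign_off(): hands the job in, once; it reports no verdict.
The state is a dict: "time": time; "joint_pos": joint angles; "qvel": joint speeds; "joint_torque": joint torques, N m; "tool_pos": TCP position; "tool_rot": TCP orientation; "force": force on the tool from outside, world axes, zero at the start; "torque": the same for the moment, N m; "grip_width": finger opening in mm.
Only numpy, scipy, OpenCV 4.12 (cv2) and the standard library are available. Lean on these libraries where they do the work, as an engineer would, in place of code of your own. Each camera call takes 0.05 s, during which the arm holds its last target.

## Working session

There is one attempt and no reset: what is moved stays moved. The work goes in short steps, Python scripts to look and compute and a tool call to move; the robot and the scene stay as the last step left them, time stands still between calls to the robot, and variables do not carry over. Pictures are saved under pics/ and viewed, and the job is handed in when it is done.

Besides the shell and the picture viewer there is one more tool, called after "Request:" as a command line: name --pt "numbers of a row" for each row, then --argument value for the rest. jog_arm: Moves the arm, as the interface text tells. Its arguments: {"type":"object","properties":{"linear":{"type":"array","items":{"type":"array","items":{"type":"number"}}},"turn":{"type":"array","items":{"type":"number"}},"gripper":{"type":"number"},"force":{"type":"number"}},"required":["linear","turn"]}

```bash
ls; mkdir -p pics
cat > h.py <<'E'
import numpy as np, cv2
from plant import manip
def shot(n,f):
    s=manip.read_state(); d=manip.get_image(n); cv2.imwrite('pics/'+f,cv2.cvtColor(d['frame'],cv2.COLOR_RGB2BGR))
    d['s']=s
    if n=='wrist':
        T=np.eye(4);T[:3,:3]=np.array(s['tool_rot']);T[:3,3]=s['tool_pos']
        M=np.linalg.inv(T@np.array(d['hand_eye']));d['R']=M[:3,:3];d['t']=M[:3,3]
    np.savez('pics/'+f[:-4]+'.npz',frame=d['frame'],mtx=d['mtx'],k1=d['k1'],R=d['R'],t=d['t'])
    return d
def load(f): return dict(np.load('pics/'+f+'.npz'))
def ray(d,uv):
    K=np.array(d['mtx']);p=cv2.undistortPoints(np.array([[uv]],float),K,np.array([float(d['k1']),0,0,0,0]))[0,0]
    R=np.array(d['R']);t=np.array(d['t']).ravel()
    return -R.T@t, R.T@np.array([p[0],p[1],1])
def onz(d,uv,z):
    c,r=ray(d,uv); return c+r*(z-c[2])/r[2]
def tri(d1,u1,d2,u2):
    c1,r1=ray(d1,u1);c2,r2=ray(d2,u2);A=np.c_[r1,-r2];x=np.linalg.lstsq(A,c2-c1,rcond=None)[0]
    a=c1+r1*x[0];b=c2+r2*x[1];return (a+b)/2,np.linalg.norm(a-b)
def proj(d,X):
    R=np.array(d['R']);t=np.array(d['t']).ravel();q=cv2.projectPoints(np.array([X],float),cv2.Rodrigues(R)[0],t,np.array(d['mtx']),np.array([float(d['k1']),0,0,0,0]))[0]
    return q.ravel()
E
python3 - <<'E'
from h import *
s=manip.read_state();print(s)
for n in ['scene','top','wrist']:
    d=shot(n,n+'0.png');print(n,np.round(-np.array(d['R']).T@np.array(d['t']).ravel()),np.round(np.array(d['R']),3).tolist(),np.round(d['mtx'],1).tolist(),d['k1'])
E
```

```text
pics
{'time': 0.0, 'joint_pos': array([-1.35869096e+00,  3.08984840e-01,  1.63518220e+00,  1.43230682e-07,
        1.19970711e+00, -6.97017726e-02]), 'qvel': array([-0.00167378,  0.00085375,  0.00035497,  0.00186482, -0.00166692,
       -0.00101831]), 'joint_torque': array([-6.35560373e-04, -4.15248692e+01, -2.76663584e+01, -1.91401018e-04,
        1.01032204e-02,  3.27779084e-06]), 'tool_pos': array([ 173.58944867, -599.46848025,  192.76180878]), 'tool_rot': array([[ 9.60554508e-01,  2.78091365e-01, -4.80165739e-04],
       [ 2.78091734e-01, -9.60551931e-01,  2.23039077e-03],
       [ 1.59028286e-04, -2.27594203e-03, -9.99997397e-01]]), 'force': array([0.24246422, 1.00607366, 1.10298457]), 'torque': array([ 0.03455808, -0.01377798,  0.01988748]), 'grip_width': 85.44700456016426}
scene [1145.  785.  845.] [[-0.772, 0.636, -0.006], [0.388, 0.463, -0.797], [-0.504, -0.617, -0.605]] [[475.6, 0.0, 258.4], [0.0, 475.6, 183.7], [0.0, 0.0, 1.0]] -0.14185761097998717
top [437. -14. 959.] [[-0.017, -1.0, 0.004], [-0.998, 0.017, -0.066], [0.065, -0.005, -0.998]] [[422.7, 0.0, 249.5], [0.0, 422.7, 203.7], [0.0, 0.0, 1.0]] 0.006321222523830009
wrist [ 252. -578.  372.] [[0.279, -0.96, -0.001], [-0.912, -0.265, 0.314], [-0.302, -0.087, -0.949]] [[299.1, 0.0, 258.8], [0.0, 299.1, 191.7], [0.0, 0.0, 1.0]] -0.05996110900046074
```

View pics/scene0.png

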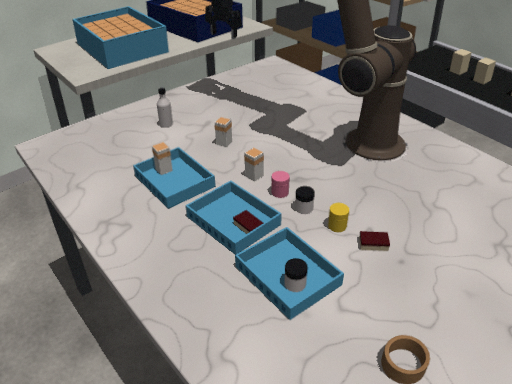

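View pics/top0.png

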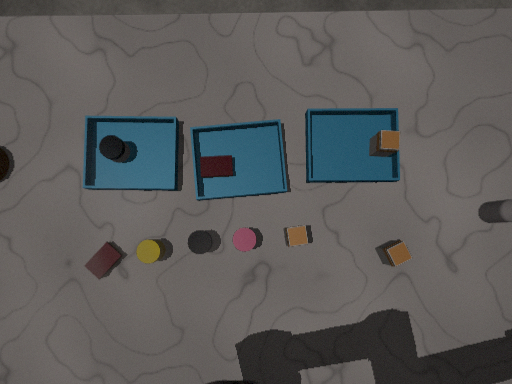

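View pics/wrist0.png

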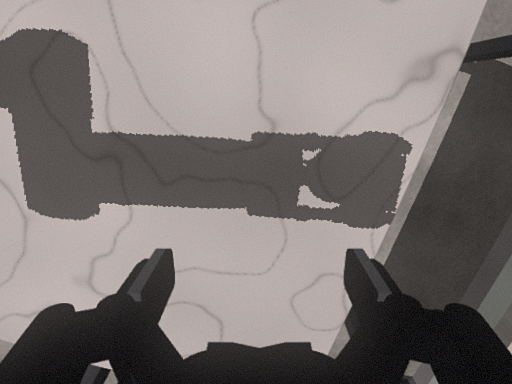

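Scene and top view: trays left to right in the top picture are jars (130,153, black-lidded jar at 113,148), flat (240,160, maroon box at 217,166) and cartons (352,146, carton at 388,142). Loose cartons are at (298,236) and (398,253), and the flat box is at (104,260).
The jar could be the black lid at (200,241), pink at (245,240) or yellow at (149,252). Only the black lid on a white body fits. I'll confirm in a crop.

Run:
```python
from h import *
t=load('top0')['frame'];s=load('scene0')['frame']
a=cv2.resize(t[215:285,80:280],None,fx=3.5,fy=3.5,interpolation=cv2.INTER_CUBIC)
b=cv2.resize(s[160:260,260:400],None,fx=3.5,fy=3.5,interpolation=cv2.INTER_CUBIC)
w=max(a.shape[1],b.shape[1]);pad=lambda i:np.pad(i,((0,0),(0,w-i.shape[1]),(0,0)))
cv2.imwrite('pics/crop0.png',cv2.cvtColor(np.vstack([pad(a),pad(b)])[:600],cv2.COLOR_RGB2BGR))
for n,f in(('top',t),('scene',s)):
    h=cv2.cvtColor(f,cv2.COLOR_RGB2HSV)
    for nm,lo,hi in(('peach',(5,80,120),(20,255,255)),('maroon',(0,90,20),(180,255,130)),('black',(0,0,0),(180,255,45)),('blue',(95,120,60),(110,255,255))):
        m=cv2.inRange(h,lo,hi)
        if nm=='maroon': m&=((h[...,0]<8)|(h[...,0]>165)).astype('uint8')*255
        nn,l,st,c=cv2.connectedComponentsWithStats(m)
        for i in range(1,nn):
            if 60<st[i,4]<9000:
                r=cv2.minAreaRect(np.argwhere(l==i)[:,::-1].astype(np.float32)) 
                print(n,nm,st[i].tolist(),np.round(c[i],1),np.round(r[0],1),np.round(r[1],1),round(r[2],1))
```

```text
top peach [382, 131, 18, 17, 195] [389.3 139.6] [390.5 139. ] [17. 16.] 0.0
top peach [288, 226, 19, 20, 306] [297.2 235.5] [297.2 235.4] [17.5 17.5] 81.9
top peach [388, 244, 23, 22, 237] [399.2 253.6] [399.3 253.6] [17.4 17. ] 63.4
top maroon [200, 156, 33, 21, 621] [216. 166.] [216.1 166.1] [19.9 31.5] 86.8
top maroon [99, 243, 22, 28, 338] [108.7 255.7] [106.7 256.6] [19.6 22. ] 42.0
top black [310, 111, 86, 6, 302] [351.9 112.5] [352.5 113.5] [ 5. 85.] 90.0
top black [86, 119, 87, 66, 623] [104.9 138.8] [129.  151.5] [65. 86.] 90.0
top black [168, 118, 16, 73, 467] [178.4 155.3] [178.6 154.7] [13.3 72.4] 6.3
top black [193, 122, 85, 74, 413] [220.8 140. ] [237.5 158.3] [65.7 85.6] 84.6
top black [100, 136, 37, 27, 691] [116.7 149. ] [117.3 149.5] [37.  22.7] 21.3
top black [0, 146, 14, 36, 359] [  5.1 163.4] [  6.5 163.5] [35. 13.] 90.0
top black [370, 149, 27, 8, 128] [384.5 153. ] [383.1 152.5] [25.9  6.5] 3.2
top black [306, 180, 88, 3, 110] [346.4 181.2] [349.5 181.5] [87.  2.] 0.7
top black [306, 226, 7, 17, 61] [309.  233.9] [309.1 233.9] [16.6  4.4] 80.5
top black [252, 2
[... 2048 characters left out ...]
5, 26, 238] [ 87.2 104.2] [ 87.4 104.4] [24.4 10.4] 77.5
scene black [296, 187, 18, 15, 233] [304.4 194. ] [304.5 194. ] [14. 17.] 90.0
scene black [43, 192, 50, 104, 1200] [ 70.5 251.8] [ 67.7 241.9] [110.4  14.8] 70.9
scene black [285, 259, 22, 21, 378] [295.6 268.7] [295.5 269. ] [20. 21.] 90.0
scene blue [73, 7, 95, 62, 2905] [122.3  39.8] [121.9  35.4] [56.4 89. ] 75.1
scene blue [312, 10, 33, 36, 549] [328.3  27.9] [326.3  29.4] [34.1 30.5] 79.7
scene blue [317, 65, 23, 19, 155] [330.6  73.2] [327.8  75.1] [18.4 20.7] 82.9
scene blue [134, 148, 81, 60, 2496] [175.7 178.6] [174.4 175.7] [52.9 69.7] 64.9
scene blue [187, 182, 157, 137, 8097] [264.6 247.6] [263.1 245.5] [166.   69.2] 43.6
```

View pics/crop0.png

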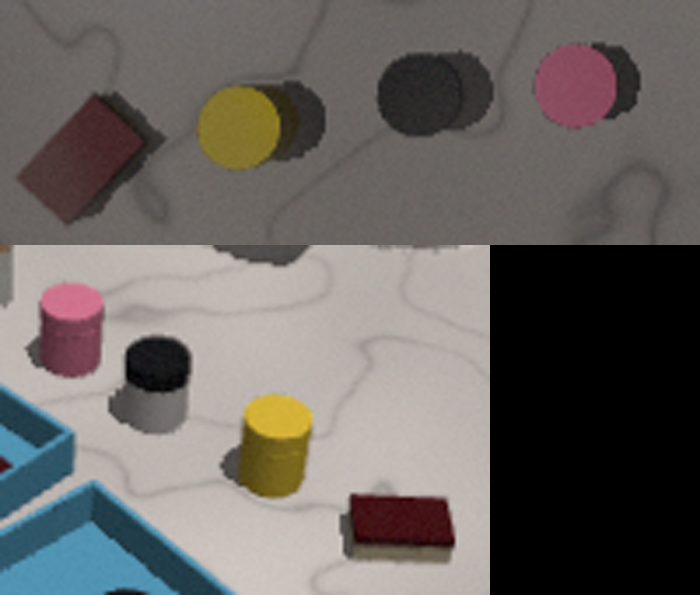

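The crop confirms it: only the middle object, top (200,242) and scene (305,190), has a black lid on a white body. Next I'll enlarge the rest to read corner pixels.

Run:
```python
from h import *
s=load('scene0')['frame'];t=load('top0')['frame']
def mk(parts,f):
    o=[]
    for im,x,y in parts:
        c=cv2.resize(im[y:y+50,x:x+66],(396,300),interpolation=cv2.INTER_CUBIC);c=cv2.convertScaleAbs(c,alpha=1.4)
        for k in range(0,66,10): cv2.putText(c,str(x+k),(k*6,8),0,.3,(0,255,0));cv2.line(c,(k*6,10),(k*6,14),(0,255,0))
        for k in range(0,50,10): cv2.putText(c,str(y+k),(0,k*6+4),0,.3,(0,255,0));cv2.line(c,(20,k*6),(24,k*6),(0,255,0))
        o.append(c)
    cv2.imwrite('pics/'+f,cv2.cvtColor(np.vstack([np.hstack(o[:2]),np.hstack(o[2:])]),cv2.COLOR_RGB2BGR))
mk([(s,200,108),(s,225,140),(s,130,138),(s,340,215)],'crop1.png')
mk([(t,265,212),(t,365,230),(t,350,118),(t,75,232)],'crop2.png')
```

```text
(no output)
```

View pics/crop1.png

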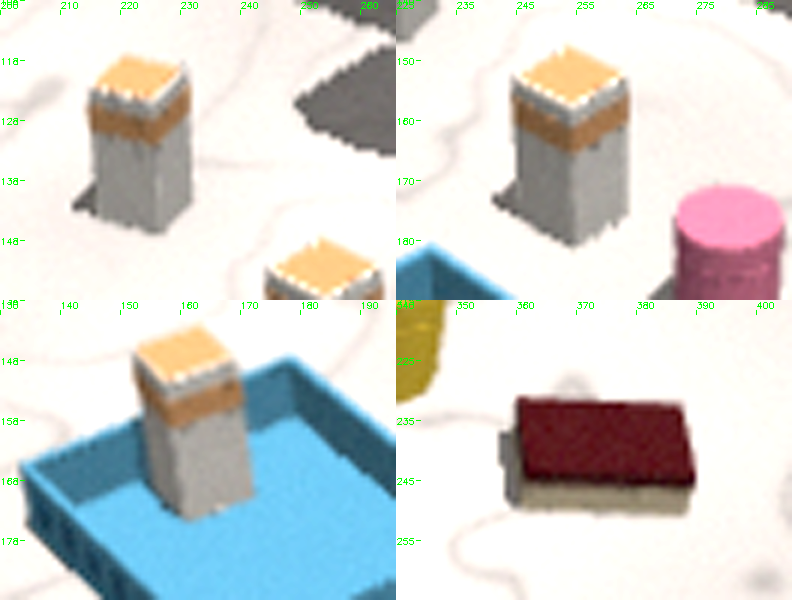

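View pics/crop2.png

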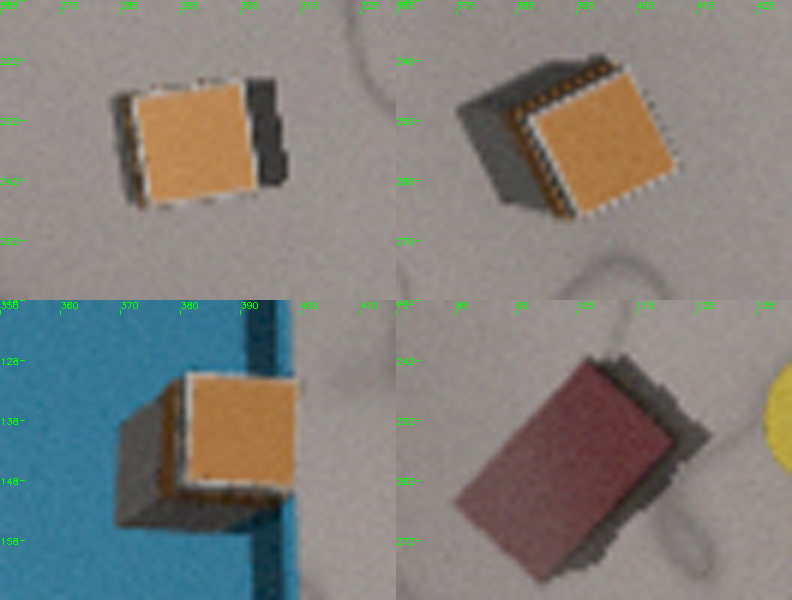

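Run:
```python
from h import *
T=load('top0');S=load('scene0')
for n,a,b,z in (('A',(297.5,235.9),(254.1,153.7),85),('B',(399.5,253.5),(223.3,121.2),85),('pc',(390,140),(161.2,147.5),90),('flat',(103.1,260.4),(374.5,238.2),24),('jar',(200,242.1),(304.9,190.5),60),('pj',(112.5,148),(296,264),65)):
    p,e=tri(T,a,S,b);print(n,np.round(p,1),round(e,1),'top@z',np.round(onz(T,a,z),1),'scene@z',np.round(onz(S,b,z),1))
def cor(off,pts,z):
    P=[onz(T,(off[0]+u/6,off[1]+v/6),z)[:2] for u,v in pts];P=np.array(P)
    for i in range(4):
        d=P[(i+1)%4]-P[i];print(np.round(P[i],1),round(np.linalg.norm(d),1),round(np.degrees(np.arctan2(d[1],d[0])),1))
    print('c',P.mean(0))
cor((265,212),[(134,100),(243,84),(257,187),(147,203)],85)
cor((365,230),[(132,115),(234,68),(280,168),(184,214)],85)
cor((350,118),[(187,72),(296,79),(293,190),(184,186)],90)
cor((75,232),[(192,58),(278,140),(146,282),(58,202)],24)
h=cv2.cvtColor(T['frame'],cv2.COLOR_RGB2HSV)
m=cv2.inRange(h,(95,120,40),(112,255,255));m=cv2.morphologyEx(m,cv2.MORPH_CLOSE,np.ones((5,5)))
for c in cv2.findContours(m,0,2)[0]:
    if cv2.contourArea(c)>3000:
        q=cv2.boxPoints(cv2.minAreaRect(c)); P=np.array([onz(T,u,40)[:2] for u in q]);print(np.round(q).tolist(),'\n',np.round(P,1).tolist(),P.mean(0),[round(np.linalg.norm(P[i]-P[i-1]),1) for i in range(4)], [round(float(np.degrees(np.arctan2(*(P[i]-P[i-1])[::-1]))),1) for i in range(4)])
```

```text
A [ 425.1 -116.8   78.9] 2.0 top@z [ 426.  -116.7   85. ] scene@z [ 430.2 -108.8   85. ]
B [ 384.7 -325.6   81.7] 3.7 top@z [ 386.3 -325.7   85. ] scene@z [ 386.9 -319.1   85. ]
pc [ 621.2 -313.8   85.7] 3.7 top@z [ 621.8 -313.7   90. ] scene@z [ 623.3 -305.5   90. ]
flat [378.7 305.3  20.4] 0.5 top@z [379.1 303.9  24. ] scene@z [381.8 307.5  24. ]
jar [415.6  87.6  60.6] 1.4 top@z [416.1  87.2  60. ] scene@z [414.5  87.5  60. ]
pj [619.4 271.3  65.2] 0.4 top@z [619.5 271.2  65. ] scene@z [619.1 271.3  65. ]
[441.2 -96.1] 38.0 -82.7
[ 446.1 -133.8] 35.6 -173.7
[ 410.7 -137.7] 38.2 97.2
[405.9 -99.8] 35.5 5.9
c [ 425.95289355 -116.8330089 ]
[ 395.6 -300.4] 38.9 -66.6
[ 411.1 -336. ] 37.3 -157.4
[ 376.7 -350.3] 36.8 114.2
[ 361.6 -316.8] 37.8 25.9
c [ 386.23426197 -325.8861039 ]
[ 643.2 -296. ] 37.9 -94.7
[ 640.1 -333.8] 39.0 176.2
[ 601.2 -331.2] 37.8 86.9
[ 603.2 -293.5] 40.1 -3.6
c [ 621.92165498 -313.65484084]
[419.8 295.6] 43.8 -134.0
[389.4 264. ] 69.6 136.6
[338.8 311.8] 43.7 47.5
[368.3 344. ] 70.7 -43.3
c [379.09475219 303.86358148]
[[190.0, 127.0], [280.0, 119.0], [287.0, 192.0], [196.0, 200.0]] 
 [[668.0, 110.0], [683.2, -90.1], [521.9, -101.0], [507.2, 96.9]] [595.09315899   3.93382237] [np.float64(161.3), np.float64(200.7), np.float64(161.7), np.float64(198.4)] [4.7, -85.6, -176.1, 94.2]
[[83.0, 188.0], [85.0, 115.0], [177.0, 117.0], [175.0, 190.0]] 
 [[537.6, 343.4], [699.4, 340.9], [691.4, 137.5], [529.5, 142.3]] [614.479215  241.0237561] [np.float64(201.3), np.float64(161.8), np.float64(203.6), np.float64(162.0)] [87.7, -0.9, -92.3, 178.3]
[[305.0, 109.0], [398.0, 108.0], [399.0, 181.0], [306.0, 182.0]] 
 [[704.8, -145.8], [704.5, -351.7], [542.3, -347.6], [542.8, -144.0]] [ 623.60669589 -247.27341879] [np.float64(162.1), np.float64(205.9), np.float64(162.2), np.float64(203.7)] [-0.6, -90.1, 178.6, 89.9]
```

```bash
cat >> h.py <<'E'
def plan(x,y,z,jaw=None):
    s=manip.read_state();R=np.array(s['tool_rot']);p=np.array(s['tool_pos'])
    sh=R.T@(np.array([x,y,z],float)-p)/10
    a=np.degrees(np.arctan2(R[1,1],R[0,1])); tr=0
    if jaw is not None:
        d=(jaw-a+90)%180-90; tr=-np.radians(d)
    print('t',round(float(s['time']),2),'pos',np.round(p,1),'jaw',round(a,1),'q6',round(float(s['joint_pos'][5]),2),'F',np.round(s['force'],1),'w',round(float(s['grip_width']),1))
    print('shift cm',np.round(sh,2).tolist(),'turn',round(float(tr),3),'rows',np.ceil(np.linalg.norm(sh)*10/41.7),np.ceil(abs(tr)/0.125))
E
python3 -c "
from h import *
plan(386,-326,190,24)"
```

```text
t 0.15 pos [ 173.6 -599.7  193. ] jaw -73.9 q6 -0.07 F [0.3 0.4 0.5] w 85.3
shift cm [28.01, -20.38, 0.34] turn 1.434 rows 9.0 12.0
```

Request:
jog_arm --pt "28.0 -20.4 0.3" --pt "28.0 -20.4 0.3" --pt "28.0 -20.4 0.3" --pt "28.0 -20.4 0.3" --pt "28.0 -20.4 0.3" --pt "28.0 -20.4 0.3" --pt "28.0 -20.4 0.3" --pt "28.0 -20.4 0.3" --pt "28.0 -20.4 0.3" --pt "28.0 -20.4 0.3" --pt "28.0 -20.4 0.3" --turn '[-0.138,-0.138,-0.138,-0.138,-0.138,-0.138,-0.138,-0.138,-0.138,-0.138,-0.138]'

```text
time: 1.07
tool_pos: [386.1, -325.2, 190.2]
tool_rot: [[0.912, 0.41, -0.001], [0.41, -0.912, 0.001], [-0.0, -0.002, -1.0]]
force: [-0.4, 1.0, -0.4]
grip_width: 85.0
```

```bash
python3 -c "
from h import *
d=shot('wrist','w1.png')
plan(386,-326,190,-66)"
```

```text
t 1.12 pos [ 385.6 -326.   190.3] jaw -65.9 q6 0.36 F [ 0.5 -0.6 -0.2] w 85.4
shift cm [0.04, 0.01, 0.03] turn 0.002 rows 1.0 1.0
```

View pics/w1.png

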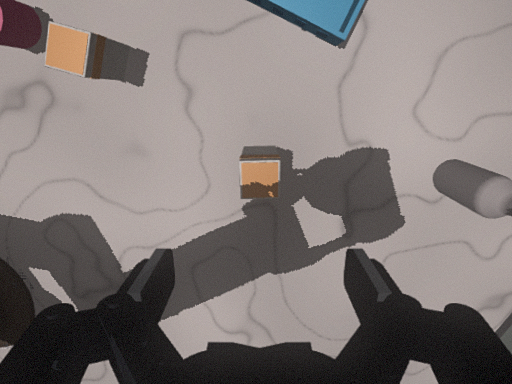

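The wrist view shows carton B at (260,178), square to the jaws, and carton A at (68,48). I'll check B's position and height against the top view.

```bash
python3 -c "
from h import *
W=load('w1');T=load('top0');S=load('scene0')
print(onz(W,(260.3,178.5),85),tri(W,(260.3,178.5),T,(399.5,253.5)),tri(W,(260.3,178.5),S,(223.3,121.2)))
print(onz(W,(68,48.5),85),tri(W,(68,48.5),T,(297.5,235.9)),tri(W,(68,48.5),S,(254.1,153.7)))
print([np.round(onz(W,u,85)[:2],1) for u in [(240,160),(280,159),(280,198),(241,198)]])
plan(386,-326,46,-66)"
```

```text
[ 388.09326729 -327.32770903   85.        ] (array([ 385.96848195, -328.37389226,   77.22103483]), np.float64(0.32864640270021434)) (array([ 384.61760216, -326.77856096,   80.13875523]), np.float64(4.936038035433786))
[ 427.93356607 -120.37944641   85.        ] (array([ 426.60948549, -117.26041662,   79.72637516]), np.float64(1.4369927516775787)) (array([ 426.0663675 , -115.9248878 ,   78.96961351]), np.float64(2.6174073182996445))
[array([ 397. , -301.8]), array([ 413.7, -336.6]), array([ 377.7, -353.8]), array([ 361.5, -318. ])]
t 1.12 pos [ 385.6 -326.   190.3] jaw -65.9 q6 0.36 F [ 0.5 -0.6 -0.2] w 85.4
shift cm [0.04, 0.04, 14.43] turn 0.002 rows 4.0 1.0
```

Request:
jog_arm --pt "0.1 0.15 14.8" --pt "0.1 0.15 14.8" --pt "0.1 0.15 14.8" --pt "0.1 0.15 14.8" --pt "0.1 0.15 14.8" --pt "0.1 0.15 14.8" --turn '[0,0,0,0,0,0]'

```text
time: 1.62
tool_pos: [385.1, -327.0, 41.0]
tool_rot: [[0.914, 0.406, -0.004], [0.406, -0.914, 0.004], [-0.002, -0.005, -1.0]]
force: [1.4, 0.7, -0.5]
grip_width: 85.1
```

Request:
jog_arm --pt "0 0 0" --pt "0 0 0" --pt "0 0 0" --pt "0 0 0" --pt "0 0 0" --pt "0 0 0" --pt "0 0 0" --pt "0 0 0" --turn '[0,0,0,0,0,0,0,0]' --gripper 3.0 --force 40

```text
time: 2.28
tool_pos: [386.5, -328.3, 43.3]
tool_rot: [[0.913, 0.407, -0.001], [0.407, -0.913, 0.001], [-0.001, -0.001, -1.0]]
force: [-0.5, 0.2, 5.8]
grip_width: 38.0
```

Request:
jog_arm --pt "0 0 -2" --pt "0 0 -5" --pt "0 0 -9" --pt "3 0.3 -13" --pt "6.5 0.6 -13" --pt "10 1 -13" --pt "13.5 1.4 -13" --pt "17 1.7 -13" --pt "20.5 2.1 -13" --pt "24.7 2.5 -13" --pt "24.7 2.5 -13" --pt "24.7 2.5 -13" --turn '[0,0,-0.1,-0.22,-0.34,-0.46,-0.58,-0.7,-0.82,-0.94,-1.06,-1.152]'

```text
time: 3.28
tool_pos: [624.8, -249.1, 173.0]
tool_rot: [[-0.009, 1.0, -0.001], [1.0, 0.009, 0.001], [0.001, -0.001, -1.0]]
force: [-0.7, -0.1, -1.4]
grip_width: 37.9
```

```bash
python3 -c "
from h import *
d=shot('wrist','w2.png')
plan(622,-250,75,0)"
```

```text
t 3.33 pos [ 623.6 -249.6  173. ] jaw 0.6 q6 -0.46 F [ 0.  -0.2 -0.6] w 38.5
shift cm [-0.05, -0.15, 9.8] turn 0.01 rows 3.0 1.0
```

View pics/w2.png

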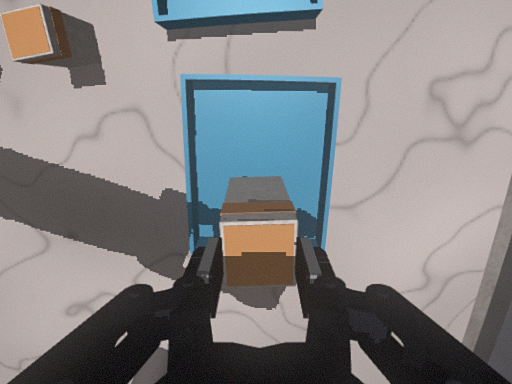

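Carton B is held upright and centred at (258,235). The tray's +y rim runs from (182,75) to (341,78). I'll check the rim and the floor height against the top view.

```bash
python3 -c "
from h import *
W=load('w2')
for u in [(182,75),(341,79)]: print(np.round(onz(W,u,40),1))
for u in [(196,90),(328,92)]: print(np.round(onz(W,u,5),1))
T=load('top0')
f=cv2.resize(T['frame'][100:190,295:410],None,fx=6,fy=6,interpolation=cv2.INTER_CUBIC)
cv2.imwrite('pics/c3.png',cv2.convertScaleAbs(cv2.cvtColor(f,cv2.COLOR_RGB2BGR),alpha=1.6))
f=cv2.resize(W['frame'][60:130,170:350],None,fx=4,fy=4,interpolation=cv2.INTER_CUBIC)
cv2.imwrite('pics/c4.png',cv2.convertScaleAbs(cv2.cvtColor(f,cv2.COLOR_RGB2BGR),alpha=1.4))
"
```

```text
[ 549.3 -152.4   40. ]
[ 706.2 -154.4   40. ]
[ 555.5 -166.2    5. ]
[ 701.9 -166.8    5. ]
```

View pics/c3.png

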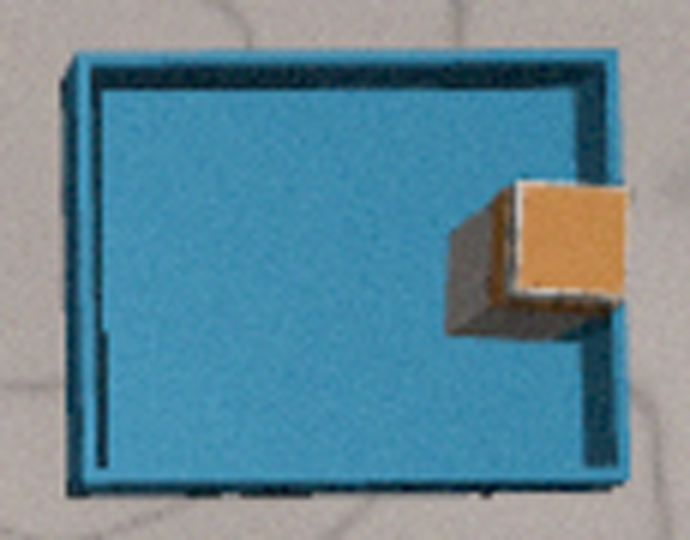

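View pics/c4.png

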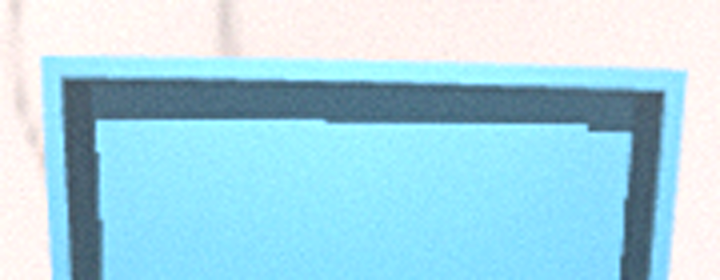

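```bash
python3 -c "
from h import *
W=load('w2');T=load('top0')
P=np.array([onz(T,u,40)[:2] for u in [(308.3,109.2),(398,108.3),(399.5,180.3),(309.5,181)]]);print(np.round(P,1),P.mean(0))
print(tri(W,(193.8,90),T,(312.5,177.8)),tri(W,(328,92.8),T,(312.2,115)))
print('rim',tri(W,(182,75),T,(309.5,181)),tri(W,(341,78.5),T,(308.3,109.2)))
plan(624,-250,75,0)
"
```

```text
[[ 704.4 -152.8]
 [ 703.1 -351.3]
 [ 542.9 -348.2]
 [ 544.7 -151.2]] [ 623.75443701 -250.87554828]
(array([ 554.70542392, -164.59142554,    8.6807009 ]), np.float64(3.778496842763292)) (array([ 703.29466185, -167.7359822 ,   -2.46801013]), np.float64(0.6905025078751611))
rim (array([ 546.30071683, -152.31697626,   28.8532021 ]), np.float64(1.3033035017128431)) (array([ 707.17335567, -153.73550631,   33.03154928]), np.float64(1.5114373689663072))
t 3.33 pos [ 623.6 -249.6  173. ] jaw 0.6 q6 -0.46 F [ 0.  -0.2 -0.6] w 38.5
shift cm [-0.05, 0.05, 9.8] turn 0.01 rows 3.0 1.0
```

Floor corners triangulate to about 3 mm (the text says 5), so contact is expected near TCP z 48. I'll go down to just above that, then creep.

Request:
jog_arm --pt "-0.2 0.05 4" --pt "-0.2 0.05 8" --pt "-0.2 0.05 11.2" --pt "-0.2 0.05 11.8" --pt "-0.2 0.05 12.0" --pt "-0.2 0.05 12.0" --pt "-0.2 0.05 12.0" --turn '[0,0,0,0,0,0,0]'

```text
time: 3.92
tool_pos: [626.3, -252.7, 56.1]
tool_rot: [[-0.01, 1.0, 0.003], [1.0, 0.01, -0.001], [-0.002, 0.003, -1.0]]
force: [0.4, 0.2, 0.1]
grip_width: 37.6
```

Request:
jog_arm --pt "0 0 0.2" --pt "0 0 0.4" --pt "0 0 0.4" --turn '[0,0,0]'

```text
time: 4.17
tool_pos: [627.4, -253.3, 53.8]
tool_rot: [[-0.009, 1.0, 0.006], [1.0, 0.009, -0.003], [-0.003, 0.006, -1.0]]
force: [-1.3, -0.1, -1.3]
grip_width: 38.1
```

Request:
jog_arm --pt "0 0 0.2" --pt "0 0 0.4" --pt "0 0 0.4" --pt "0 0 0.4" --turn '[0,0,0,0]'

```text
time: 4.5
tool_pos: [627.1, -253.1, 49.4]
tool_rot: [[-0.009, 1.0, 0.005], [1.0, 0.009, -0.002], [-0.002, 0.005, -1.0]]
force: [0.4, -0.1, -1.5]
grip_width: 38.0
```

Request:
jog_arm --pt "0 0 0.1" --pt "0 0 0.2" --pt "0 0 0.2" --pt "0 0 0.2" --turn '[0,0,0,0]'

```text
time: 4.83
tool_pos: [627.3, -253.4, 48.3]
tool_rot: [[-0.009, 1.0, 0.006], [1.0, 0.009, -0.003], [-0.003, 0.006, -1.0]]
force: [-1.5, 0.3, 4.9]
grip_width: 38.2
```

Request:
jog_arm --pt "0 0 0.1" --pt "0 0 0.1" --pt "0 0 0.1" --turn '[0,0,0]'

```text
time: 5.08
tool_pos: [627.4, -253.5, 48.3]
tool_rot: [[-0.009, 1.0, 0.006], [1.0, 0.009, -0.003], [-0.003, 0.006, -1.0]]
force: [-2.1, 1.4, 6.5]
grip_width: 38.3
```

Contact is confirmed: the height stays at 48.3 while the force rises. I'll release with a modest opening and go up.

Request:
jog_arm --pt "0 0 0" --pt "0 0 0" --pt "0 0 0" --pt "0 0 0" --turn '[0,0,0,0]' --gripper 6.5

```text
time: 5.42
tool_pos: [627.3, -253.4, 47.8]
tool_rot: [[-0.009, 1.0, 0.005], [1.0, 0.009, -0.003], [-0.003, 0.005, -1.0]]
force: [-0.1, -0.4, -0.3]
grip_width: 64.9
```

```bash
python3 -c "
from h import *
plan(626.5,-252.5,190,0)"
```

```text
t 5.42 pos [ 627.3 -253.4   47.8] jaw 0.5 q6 -0.46 F [-0.1 -0.4 -0.3] w 64.9
shift cm [0.05, -0.0, -14.22] turn 0.009 rows 4.0 1.0
```

Request:
jog_arm --pt "0 0 -3" --pt "0 0 -7" --pt "0 0 -11" --pt "0 0 -14.5" --pt "2.5 -3.6 -14.5" --pt "5 -7.2 -14.5" --pt "7.5 -10.8 -14.5" --pt "10 -14.4 -14.5" --pt "13.7 -19.9 -14.5" --pt "13.7 -19.9 -14.5" --pt "13.7 -19.9 -14.5" --pt "13.7 -19.9 -14.5" --turn '[0,0,0,0,0,0,-0.107,-0.107,-0.107,-0.107,-0.107,-0.107]' --gripper 8.5

```text
time: 6.42
tool_pos: [424.8, -116.9, 191.0]
tool_rot: [[-0.117, 0.993, 0.005], [0.993, 0.117, -0.003], [-0.003, 0.005, -1.0]]
force: [0.8, -0.5, 0.6]
grip_width: 85.1
```

```bash
python3 -c "
from h import *
d=shot('wrist','w3.png')
d=shot('top','t3.png')
plan(426.5,-117.5,42,6.6)"
```

```text
t 6.52 pos [ 427.5 -118.4  192.1] jaw 6.7 q6 -0.48 F [ 0.2 -0.6 -0.1] w 84.9
shift cm [0.18, -0.2, 15.01] turn 0.001 rows 4.0 1.0
```

View pics/w3.png

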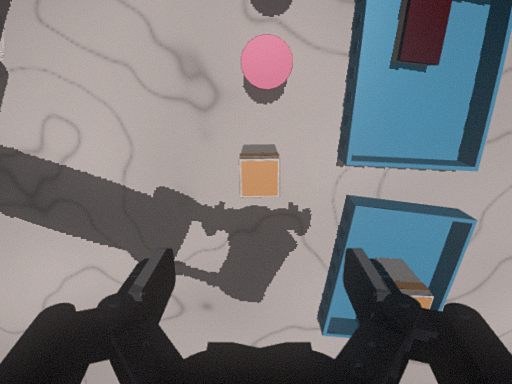

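View pics/t3.png

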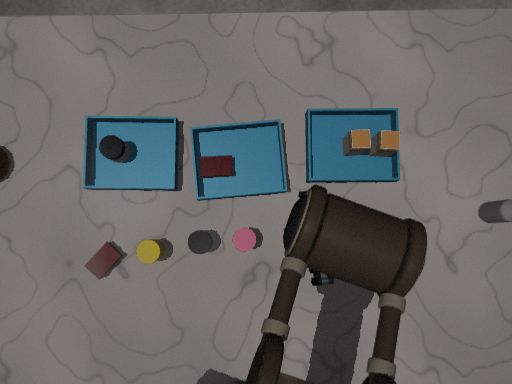

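Carton B stands in the tray at (361,139), clear of its mate at (390,140). Carton A is centred between the jaws at (260,178). Now I'll grasp A.

Request:
jog_arm --pt "0.15 -0.1 4" --pt "0.15 -0.1 8" --pt "0.15 -0.1 12" --pt "0.15 -0.1 14.8" --pt "0.15 -0.1 14.9" --pt "0.15 -0.1 14.9" --turn '[0,0,0,0,0,0]'

```text
time: 7.02
tool_pos: [427.1, -117.8, 41.6]
tool_rot: [[-0.116, 0.993, 0.004], [0.993, 0.116, -0.002], [-0.003, 0.004, -1.0]]
force: [0.1, -0.8, 0.8]
grip_width: 84.9
```

Request:
jog_arm --pt "0 0 0" --pt "0 0 0" --pt "0 0 0" --pt "0 0 0" --pt "0 0 0" --pt "0 0 0" --pt "0 0 0" --pt "0 0 0" --turn '[0,0,0,0,0,0,0,0]' --gripper 3.0 --force 40

```text
time: 7.68
tool_pos: [428.8, -118.6, 43.8]
tool_rot: [[-0.116, 0.993, 0.008], [0.993, 0.116, -0.004], [-0.005, 0.007, -1.0]]
force: [-1.1, -0.3, 6.0]
grip_width: 37.8
```

```bash
python3 -c "
from h import *
plan(426.5,-117.5,175,0)
plan(624.5,-193,175,0)"
```

```text
t 7.68 pos [ 428.8 -118.6   43.8] jaw 6.7 q6 -0.48 F [-1.1 -0.3  6. ] w 37.8
shift cm [0.07, -0.13, -13.12] turn 0.116 rows 4.0 1.0
t 7.68 pos [ 428.8 -118.6   43.8] jaw 6.7 q6 -0.48 F [-1.1 -0.3  6. ] w 37.8
shift cm [-9.73, 18.66, -12.94] turn 0.116 rows 6.0 1.0
```

Request:
jog_arm --pt "0 0 -2" --pt "0 0 -5" --pt "0 0 -9" --pt "-0.5 1 -13" --pt "-2 4 -13" --pt "-3.8 7.3 -13" --pt "-5.6 10.8 -13" --pt "-7.4 14.2 -13" --pt "-9.2 17.6 -13" --pt "-9.7 18.6 -13" --pt "-9.7 18.6 -13" --pt "-9.7 18.6 -13" --turn '[0,0,0,0,0.116,0.116,0.116,0.116,0.116,0.116,0.116,0.116]'

```text
time: 8.68
tool_pos: [623.5, -192.7, 175.6]
tool_rot: [[-0.0, 1.0, 0.007], [1.0, 0.0, -0.004], [-0.004, 0.007, -1.0]]
force: [-0.9, 0.7, -1.9]
grip_width: 38.0
```

```bash
python3 -c "
from h import *
d=shot('wrist','w4.png')
plan(625,-194,54,0)"
```

```text
t 8.73 pos [ 622.7 -192.3  175.5] jaw 0.0 q6 -0.37 F [ 0.2  0.3 -0.9] w 37.8
shift cm [-0.13, 0.16, 12.15] turn 0.0 rows 3.0 1.0
```

View pics/w4.png

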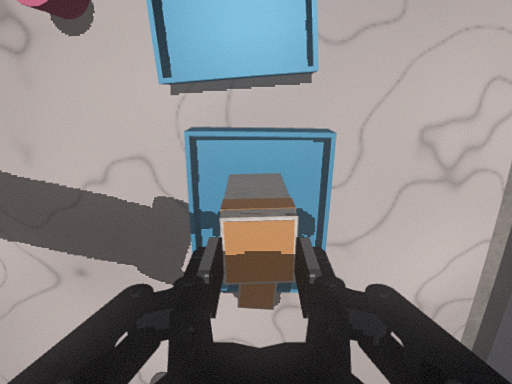

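Carton A is held square at (258,235). The tray's free end is ahead of it and carton B is behind at (257,295). I'll lower it.

Request:
jog_arm --pt "-0.1 0.15 4" --pt "-0.1 0.15 8" --pt "-0.1 0.15 11.4" --pt "-0.1 0.15 12.1" --pt "-0.1 0.15 12.3" --pt "-0.1 0.15 12.5" --pt "-0.1 0.15 12.5" --pt "-0.1 0.15 12.5" --turn '[0,0,0,0,0,0,0,0]'

```text
time: 9.4
tool_pos: [626.2, -194.1, 52.7]
tool_rot: [[-0.0, 1.0, 0.009], [1.0, 0.0, -0.005], [-0.005, 0.009, -1.0]]
force: [-0.2, -0.0, -0.7]
grip_width: 38.1
```

Request:
jog_arm --pt "0 0 0.1" --pt "0 0 0.2" --pt "0 0 0.2" --pt "0 0 0.2" --turn '[0,0,0,0]'

```text
time: 9.73
tool_pos: [626.4, -194.2, 51.1]
tool_rot: [[-0.001, 1.0, 0.01], [1.0, 0.001, -0.005], [-0.005, 0.01, -1.0]]
force: [-0.3, -0.8, -1.0]
grip_width: 38.2
```

Request:
jog_arm --pt "0 0 0.1" --pt "0 0 0.2" --pt "0 0 0.2" --pt "0 0 0.2" --turn '[0,0,0,0]'

```text
time: 10.07
tool_pos: [626.5, -194.2, 49.0]
tool_rot: [[-0.0, 1.0, 0.01], [1.0, 0.001, -0.005], [-0.005, 0.01, -1.0]]
force: [-0.3, -1.7, -1.4]
grip_width: 37.9
```

Request:
jog_arm --pt "0 0 0.1" --pt "0 0 0.15" --pt "0 0 0.15" --turn '[0,0,0]'

```text
time: 10.32
tool_pos: [626.6, -194.5, 48.9]
tool_rot: [[-0.001, 1.0, 0.01], [1.0, 0.001, -0.005], [-0.005, 0.01, -1.0]]
force: [-1.6, 0.6, 6.3]
grip_width: 38.2
```

Request:
jog_arm --pt "0 0 0" --pt "0 0 0" --pt "0 0 0" --pt "0 0 0" --turn '[0,0,0,0]' --gripper 6.5

```text
time: 10.65
tool_pos: [626.7, -194.5, 48.7]
tool_rot: [[-0.001, 1.0, 0.01], [1.0, 0.001, -0.005], [-0.005, 0.01, -1.0]]
force: [0.0, -0.2, -0.0]
grip_width: 65.4
```

```bash
python3 -c "
from h import *
plan(626.5,-194.5,190,0)
plan(416,87.5,190,0)"
```

```text
t 10.65 pos [ 626.7 -194.5   48.7] jaw 0.0 q6 -0.37 F [ 0.  -0.2 -0. ] w 65.4
shift cm [-0.08, 0.12, -14.13] turn 0.001 rows 4.0 1.0
t 10.65 pos [ 626.7 -194.5   48.7] jaw 0.0 q6 -0.37 F [ 0.  -0.2 -0. ] w 65.4
shift cm [28.14, -20.91, -14.47] turn 0.001 rows 10.0 1.0
```

Request:
jog_arm --pt "0 0 -3" --pt "0 0 -7" --pt "0 0 -11" --pt "0.5 -0.4 -14.5" --pt "4 -3 -14.5" --pt "7.4 -5.5 -14.5" --pt "10.8 -8 -14.5" --pt "14.2 -10.5 -14.5" --pt "17.6 -13 -14.5" --pt "21 -15.5 -14.5" --pt "24.4 -18 -14.5" --pt "28.1 -20.9 -14.5" --turn '[0,0,0,0,0,0,0,0,0,0,0,0]' --gripper 8.5

```text
time: 11.65
tool_pos: [421.2, 80.2, 190.3]
tool_rot: [[0.0, 1.0, 0.01], [1.0, -0.0, -0.005], [-0.005, 0.01, -1.0]]
force: [-0.2, 1.1, -0.7]
grip_width: 84.9
```

Request:
jog_arm --pt "0 0 0" --pt "0 0 0" --turn '[0,0]'

```text
time: 11.82
tool_pos: [419.7, 81.7, 190.2]
tool_rot: [[-0.004, 1.0, 0.01], [1.0, 0.004, -0.005], [-0.005, 0.01, -1.0]]
force: [-0.2, -0.4, 0.1]
grip_width: 84.8
```

```bash
python3 -c "
from h import *
d=shot('wrist','w5.png')
d=shot('top','t5.png')
plan(416,87.5,20,0)"
```

```text
t 11.92 pos [421.9  80.  190.7] jaw 0.0 q6 0.09 F [ 1.4  0.3 -0.2] w 85.2
shift cm [0.84, -0.79, 17.06] turn 0.001 rows 5.0 1.0
```

View pics/w5.png

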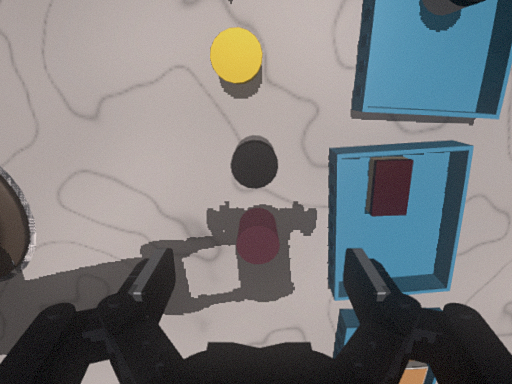

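View pics/t5.png

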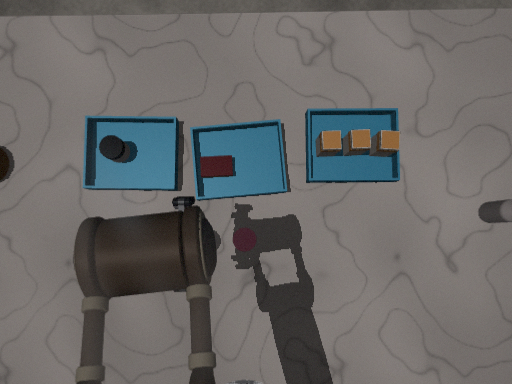

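The top view shows three cartons in a row at (331,141), (361,140) and (390,140). In the wrist view the jar's black lid is at (254,163), pink is at (258,236) and yellow at (237,55).

```bash
python3 -c "
from h import *
W=load('w5');T=load('top0');S=load('scene0')
print(onz(W,(254.3,163.5),60),tri(W,(254.3,163.5),T,(200,242.1)))
f=cv2.resize(W['frame'][130:200,220:300],None,fx=6,fy=6,interpolation=cv2.INTER_CUBIC)
cv2.imwrite('pics/c5.png',cv2.convertScaleAbs(cv2.cvtColor(f,cv2.COLOR_RGB2BGR),alpha=2))
plan(416,87.5,20,0)
"
```

```text
[417.48315802  89.76293783  60.        ] (array([416.71297203,  88.02806821,  52.85299191]), np.float64(1.502342351610084))
t 11.92 pos [421.9  80.  190.7] jaw 0.0 q6 0.09 F [ 1.4  0.3 -0.2] w 85.2
shift cm [0.84, -0.79, 17.06] turn 0.001 rows 5.0 1.0
```

View pics/c5.png

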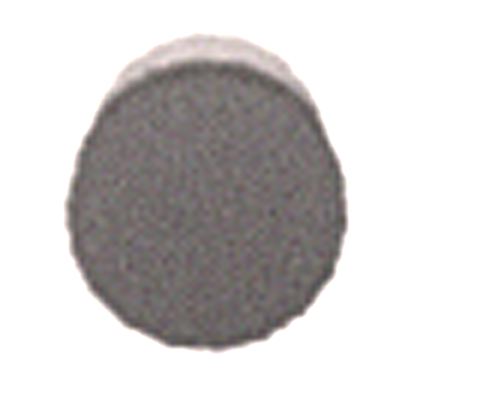

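Request:
jog_arm --pt "0.9 -0.7 1" --pt "0.9 -0.7 3" --pt "0.9 -0.7 7" --pt "0.9 -0.7 11" --pt "0.9 -0.7 15" --pt "0.9 -0.7 17.5" --pt "0.9 -0.7 17.8" --pt "0.9 -0.7 17.8" --turn '[0,0,0,0,0,0,0,0]'

```text
time: 12.58
tool_pos: [414.9, 87.2, 10.5]
tool_rot: [[0.001, 1.0, 0.006], [1.0, -0.001, -0.006], [-0.006, 0.006, -1.0]]
force: [-0.2, -0.6, -0.0]
grip_width: 85.0
```

Request:
jog_arm --pt "0 0 0" --pt "0 0 0" --pt "0 0 0" --pt "0 0 0" --pt "0 0 0" --pt "0 0 0" --pt "0 0 0" --turn '[0,0,0,0,0,0,0]' --gripper 4.2 --force 50

```text
time: 13.17
tool_pos: [417.0, 87.4, 12.7]
tool_rot: [[0.001, 1.0, 0.01], [1.0, -0.001, -0.005], [-0.005, 0.01, -1.0]]
force: [-1.2, -1.1, 4.8]
grip_width: 48.6
```

```bash
python3 -c "
from h import *
plan(616,192,150,0)"
```

```text
t 13.17 pos [417.   87.4  12.7] jaw -0.1 q6 0.12 F [-1.2 -1.1  4.8] w 48.6
shift cm [10.4, 20.02, -13.58] turn -0.001 rows 7.0 1.0
```

Request:
jog_arm --pt "0 0 -2" --pt "0 0 -5" --pt "0 0 -9" --pt "0.8 1.5 -13" --pt "2.5 4.8 -13.5" --pt "4.2 8.2 -13.5" --pt "5.9 11.6 -13.5" --pt "7.7 15 -13.5" --pt "9.4 18.2 -13.5" --pt "10.4 20 -13.5" --pt "10.4 20 -13.5" --pt "10.4 20 -13.5" --turn '[0,0,0,0,0,0,0,0,0,0,0,0]'

```text
time: 14.17
tool_pos: [616.5, 192.5, 150.1]
tool_rot: [[0.0, 1.0, 0.011], [1.0, -0.0, -0.005], [-0.005, 0.011, -1.0]]
force: [0.1, -0.2, -1.4]
grip_width: 48.5
```

```bash
python3 -c "
from h import *
d=shot('wrist','w6.png')
plan(616,192,22,0)"
```

```text
t 14.22 pos [615.3 191.9 149.7] jaw -0.0 q6 0.24 F [ 0.3  0.3 -1.9] w 48.1
shift cm [0.08, -0.05, 12.77] turn -0.001 rows 4.0 1.0
```

View pics/w6.png

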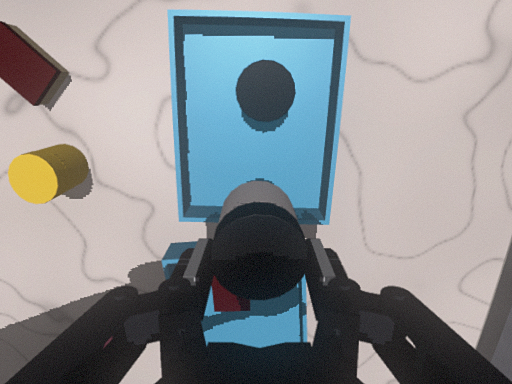

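The jar is held upright. The packed jar is at (265,90) and the tray's -y rim is at row 222, columns 180 to 330. I'll check the slot numerically.

```bash
python3 -c "
from h import *
W=load('w6');T=load('top0')
print('pj',onz(W,(265,90.5),65),tri(W,(265,90.5),T,(112.5,148)))
for u in [(180,222),(330,223),(168,11),(351,16)]: print(np.round(onz(W,u,40),1))
for u,v in [((168,11),(86,189)),((351,16),(85.5,116.5))]: print('rim', tri(W,u,T,v))
print('floor',onz(W,(185,36),5),onz(W,(336,38),5))
"
```

```text
pj [623.79202502 274.1269251   65.        ] (array([623.16401709, 274.71141244,  52.32830626]), np.float64(2.3560135087230085))
[535.8 142.5  40. ]
[694.7 140.6  40. ]
[540.5 340.9  40. ]
[699.3 337.5  40. ]
rim (array([536.67743332, 343.73596206,  23.57968535]), np.float64(2.0860441266924714))
rim (array([694.49267304, 334.97809644,  50.49072704]), np.float64(3.3569956556186016))
floor [546.59255579 326.3119912    5.        ] [695.94267444 324.9286132    5.        ]
```

Request:
jog_arm --pt "0.1 0.1 4" --pt "0.1 0.1 8" --pt "0.1 0.1 11.5" --pt "0.1 0.1 12.3" --pt "0.1 0.1 12.6" --pt "0.1 0.1 12.7" --pt "0.1 0.1 12.7" --pt "0.1 0.1 12.7" --turn '[0,0,0,0,0,0,0,0]'

```text
time: 14.88
tool_pos: [620.2, 192.8, 26.0]
tool_rot: [[0.001, 1.0, 0.015], [1.0, -0.001, -0.004], [-0.004, 0.015, -1.0]]
force: [0.4, 0.1, -1.0]
grip_width: 48.3
```

Request:
jog_arm --pt "0 0 0.1" --pt "0 0 0.2" --pt "0 0 0.2" --pt "0 0 0.2" --turn '[0,0,0,0]'

```text
time: 15.22
tool_pos: [620.5, 192.9, 24.7]
tool_rot: [[0.001, 1.0, 0.016], [1.0, -0.001, -0.004], [-0.004, 0.016, -1.0]]
force: [-0.1, 0.6, -1.5]
grip_width: 48.3
```

Request:
jog_arm --pt "0 0 0.1" --pt "0 0 0.15" --pt "0 0 0.15" --turn '[0,0,0]'

```text
time: 15.47
tool_pos: [620.3, 192.8, 22.9]
tool_rot: [[0.001, 1.0, 0.016], [1.0, -0.001, -0.004], [-0.004, 0.016, -1.0]]
force: [-0.6, 0.3, -0.9]
grip_width: 48.2
```

Request:
jog_arm --pt "0 0 0.15" --pt "0 0 0.3" --pt "0 0 0.3" --pt "0 0 0.3" --turn '[0,0,0,0]'

```text
time: 15.8
tool_pos: [620.0, 192.7, 19.4]
tool_rot: [[0.001, 1.0, 0.015], [1.0, -0.001, -0.004], [-0.004, 0.015, -1.0]]
force: [0.3, 0.9, -0.1]
grip_width: 48.6
```

Request:
jog_arm --pt "0 0 0.1" --pt "0 0 0.15" --pt "0 0 0.15" --turn '[0,0,0]'

```text
time: 16.05
tool_pos: [620.1, 192.8, 17.9]
tool_rot: [[0.001, 1.0, 0.015], [1.0, -0.001, -0.004], [-0.004, 0.015, -1.0]]
force: [0.2, 0.7, -0.8]
grip_width: 48.6
```

Request:
jog_arm --pt "0 0 0.1" --pt "0 0 0.15" --pt "0 0 0.15" --turn '[0,0,0]'

```text
time: 16.3
tool_pos: [620.2, 192.9, 17.8]
tool_rot: [[0.001, 1.0, 0.015], [1.0, -0.001, -0.004], [-0.004, 0.015, -1.0]]
force: [-2.2, -0.5, 3.4]
grip_width: 48.3
```

Request:
jog_arm --pt "0 0 0.05" --pt "0 0 0.1" --pt "0 0 0.1" --turn '[0,0,0]'

```text
time: 16.55
tool_pos: [620.7, 193.1, 17.7]
tool_rot: [[0.001, 1.0, 0.015], [1.0, -0.001, -0.004], [-0.004, 0.015, -1.0]]
force: [-2.0, 0.2, 5.7]
grip_width: 48.4
```

Contact at 17.7, as expected. I'll release, then go to the flat box.

Request:
jog_arm --pt "0 0 0" --pt "0 0 0" --pt "0 0 0" --pt "0 0 0" --turn '[0,0,0,0]' --gripper 7.5

```text
time: 16.88
tool_pos: [620.6, 193.0, 17.4]
tool_rot: [[0.001, 1.0, 0.015], [1.0, -0.001, -0.004], [-0.004, 0.015, -1.0]]
force: [0.2, -0.5, -0.3]
grip_width: 75.2
```

```bash
python3 -c "
from h import *
plan(620,193,150,0)
plan(379,304,170,46.5)"
```

```text
t 16.88 pos [620.6 193.   17.4] jaw -0.0 q6 0.25 F [ 0.2 -0.5 -0.3] w 75.2
shift cm [-0.06, 0.14, -13.26] turn -0.001 rows 4.0 1.0
t 16.88 pos [620.6 193.   17.4] jaw -0.0 q6 0.25 F [ 0.2 -0.5 -0.3] w 75.2
shift cm [11.01, -23.93, -15.67] turn -0.812 rows 8.0 7.0
```

Request:
jog_arm --pt "0 0 -3" --pt "0 0 -7" --pt "0 0 -11" --pt "0 0 -15" --pt "1.6 -3.5 -15.7" --pt "3.2 -7 -15.7" --pt "4.8 -10.5 -15.7" --pt "6.4 -14 -15.7" --pt "8 -17.5 -15.7" --pt "9.6 -21 -15.7" --pt "11 -23.9 -15.7" --pt "11 -23.9 -15.7" --turn '[0,0,0,0,-0.11,-0.22,-0.33,-0.44,-0.56,-0.68,-0.8,-0.812]' --gripper 8.5

```text
time: 17.88
tool_pos: [373.6, 305.0, 169.4]
tool_rot: [[-0.73, 0.683, 0.011], [0.683, 0.73, -0.004], [-0.011, 0.004, -1.0]]
force: [1.2, 0.1, 0.0]
grip_width: 85.5
```

Request:
jog_arm --pt "0 0 0" --pt "0 0 0" --turn '[0,0]'

```text
time: 18.05
tool_pos: [373.3, 305.1, 169.3]
tool_rot: [[-0.73, 0.683, 0.011], [0.683, 0.73, -0.004], [-0.011, 0.004, -1.0]]
force: [0.9, 0.0, 0.2]
grip_width: 84.9
```

```bash
python3 -c "
from h import *
d=shot('wrist','w7.png')
d=shot('top','t7.png')
plan(379,304,3,46.5)"
```

```text
t 18.15 pos [374.6 304.8 169.5] jaw 46.8 q6 -0.21 F [ 0.2 -0.6 -0.5] w 84.9
shift cm [-0.19, 0.17, 16.65] turn 0.006 rows 4.0 1.0
```

View pics/w7.png

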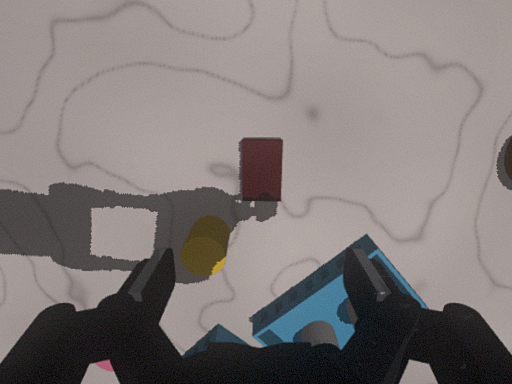

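View pics/t7.png

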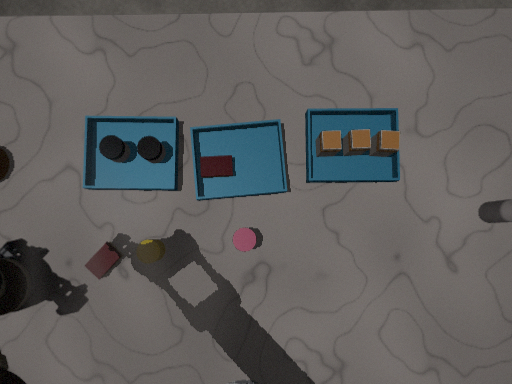

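The jar stands in its tray at (150,148) with its mate untouched at (113,148). In the wrist view the flat box lies at (261,170), square to the jaws. Yellow is at (205,245), clear of the fingers. I'll compute the offset.

```bash
python3 -c "
from h import *
W=load('w7');T=load('top0')
P=np.array([onz(W,u,24)[:2] for u in [(242,139),(282,139),(281,201),(242,201)]]);print(np.round(P,1),P.mean(0))
print(tri(W,(261.7,170),T,(103.1,260.4)))
for i in range(4): d=P[i]-P[i-1];print(np.linalg.norm(d),np.degrees(np.arctan2(d[1],d[0])))
plan(379.5,305.5,3,46.5)"
```

```text
[[339.2 313. ]
 [368.7 344.6]
 [421.5 296.2]
 [390.7 263.3]] [380.00845941 304.25112049]
(array([379.19762931, 304.60016663,  22.2502414 ]), np.float64(0.5572829482406553))
71.5561967136447 135.95827602352932
43.18946934169708 46.960096406231095
71.60022987030922 -42.52784371604976
45.080492506580924 -133.1061359503054
t 18.15 pos [374.6 304.8 169.5] jaw 46.8 q6 -0.21 F [ 0.2 -0.6 -0.5] w 84.9
shift cm [-0.12, 0.31, 16.65] turn 0.006 rows 4.0 1.0
```

Request:
jog_arm --pt "-0.22 0.22 4" --pt "-0.22 0.22 8" --pt "-0.22 0.22 12" --pt "-0.22 0.22 15" --pt "-0.22 0.22 16" --pt "-0.22 0.22 16.4" --pt "-0.22 0.22 16.4" --pt "-0.22 0.22 16.4" --turn '[0,0,0,0,0,0,0,0]'

```text
time: 18.82
tool_pos: [381.7, 305.1, 7.0]
tool_rot: [[-0.729, 0.685, 0.014], [0.685, 0.729, -0.003], [-0.012, 0.008, -1.0]]
force: [0.6, 0.1, 0.7]
grip_width: 84.9
```

Request:
jog_arm --pt "0 0 0.2" --pt "0 0 0.4" --pt "0 0 0.4" --turn '[0,0,0]'

```text
time: 19.07
tool_pos: [382.9, 305.9, 4.3]
tool_rot: [[-0.729, 0.685, 0.017], [0.685, 0.729, -0.001], [-0.013, 0.011, -1.0]]
force: [-0.6, -0.1, 0.6]
grip_width: 85.2
```

Request:
jog_arm --pt "0 0 0" --pt "0 0 0" --pt "0 0 0" --pt "0 0 0" --pt "0 0 0" --pt "0 0 0" --pt "0 0 0" --pt "0 0 0" --turn '[0,0,0,0,0,0,0,0]' --gripper 3.5 --force 50

```text
time: 19.73
tool_pos: [382.9, 305.9, 4.3]
tool_rot: [[-0.729, 0.685, 0.016], [0.685, 0.729, -0.001], [-0.013, 0.011, -1.0]]
force: [-1.1, -0.3, 0.4]
grip_width: 35.0
```

```bash
python3 -c "
from h import *
T=load('top0')
f=cv2.resize(T['frame'][112:206,183:295],None,fx=6,fy=6,interpolation=cv2.INTER_CUBIC)
cv2.imwrite('pics/c6.png',cv2.convertScaleAbs(cv2.cvtColor(f,cv2.COLOR_RGB2BGR),alpha=1.6))
plan(600,-41,140,4.4)"
```

```text
t 19.73 pos [382.9 305.9   4.3] jaw 46.8 q6 -0.21 F [-1.1 -0.3  0.4] w 35.0
shift cm [-39.75, -10.27, -13.18] turn 0.74 rows 11.0 6.0
```

View pics/c6.png

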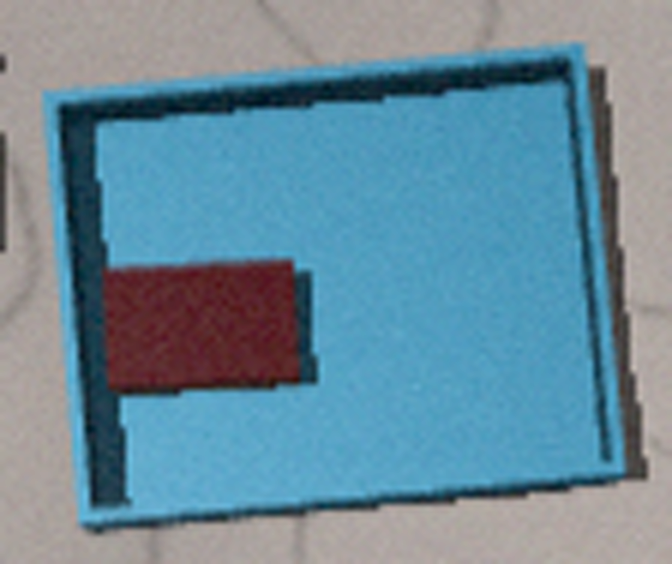

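The fingers reached 35 mm without stopping on the 44 mm box, so the grasp missed. I'll look before moving.

```bash
python3 -c "
from h import *
d=shot('wrist','w8.png');d=shot('scene','s8.png')
f=cv2.resize(d['frame'][180:300,310:470],None,fx=5,fy=5,interpolation=cv2.INTER_CUBIC)
cv2.imwrite('pics/c8.png',cv2.cvtColor(f,cv2.COLOR_RGB2BGR))
"
```

```text
(no output)
```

View pics/w8.png

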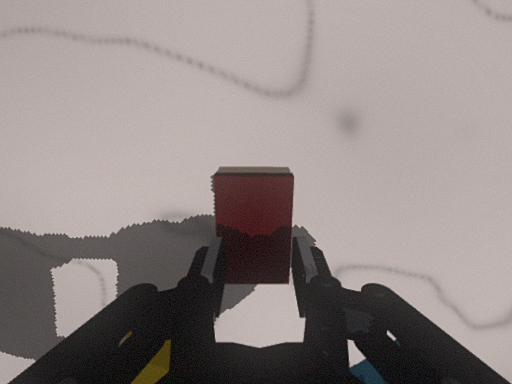

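View pics/c8.png

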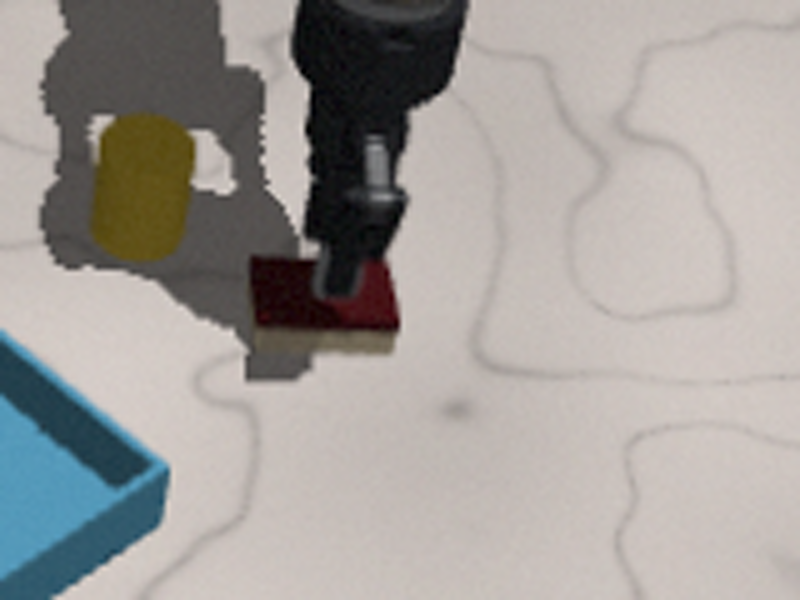

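```bash
python3 -c "
from h import *
W=load('w8');s=manip.read_state();R=np.array(s['tool_rot']);p=np.array(s['tool_pos'])
print(p)
for x in (0,11,-11):
  for z in (0,-6,-13,-19,-30): print(x,z,[np.round(proj(W,p+R@np.array([x,y,z])),1).tolist() for y in (-18.5,18.5)])
f=cv2.resize(W['frame'][220:330,170:350],None,fx=4,fy=4,interpolation=cv2.INTER_CUBIC)
cv2.imwrite('pics/c9.png',cv2.convertScaleAbs(cv2.cvtColor(f,cv2.COLOR_RGB2BGR),alpha=3))
"
```

```text
[382.90189615 305.90377472   4.31216409]
0 0 [[230.4, 221.2], [287.2, 221.2]]
0 -6 [[229.5, 225.1], [288.0, 225.1]]
0 -13 [[228.5, 229.9], [289.1, 229.9]]
0 -19 [[227.5, 234.3], [290.0, 234.4]]
0 -30 [[225.5, 243.2], [292.0, 243.3]]
11 0 [[229.9, 205.4], [287.7, 205.5]]
11 -6 [[229.0, 208.9], [288.6, 208.9]]
11 -13 [[227.9, 213.2], [289.7, 213.3]]
11 -19 [[226.9, 217.2], [290.7, 217.3]]
11 -30 [[224.8, 225.2], [292.7, 225.3]]
-11 0 [[230.9, 236.4], [286.6, 236.4]]
-11 -6 [[230.1, 240.6], [287.4, 240.7]]
-11 -13 [[229.0, 245.9], [288.4, 245.9]]
-11 -19 [[228.1, 250.7], [289.4, 250.8]]
-11 -30 [[226.3, 260.4], [291.2, 260.5]]
```

View pics/c9.png

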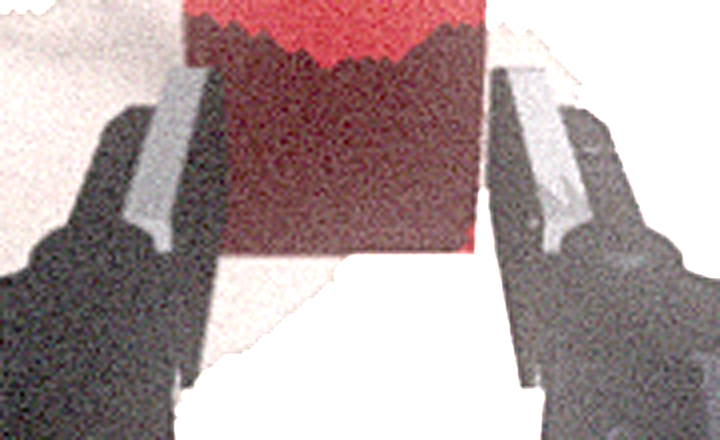

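```bash
python3 -c "
from h import *
S=load('s8');s=manip.read_state();R=np.array(s['tool_rot']);p=np.array(s['tool_pos'])
for x in(11,0,-11):
  for y in (19,33): print(x,y,[(z,np.round((proj(S,p+R@np.array([x,y,z]))-[310,180])*5).tolist()) for z in (0,-10,-20,-30,-40)])
W7=load('w7')
d=W7['frame'];cv2.imwrite('pics/c10.png',cv2.convertScaleAbs(cv2.cvtColor(cv2.resize(d[230:330,120:400],None,fx=2.8,fy=2.8,interpolation=cv2.INTER_CUBIC),cv2.COLOR_RGB2BGR),alpha=3))
"
```

```text
11 19 [(0, [339.0, 346.0]), (-10, [343.0, 331.0]), (-20, [346.0, 317.0]), (-30, [349.0, 302.0]), (-40, [353.0, 287.0])]
11 33 [(0, [343.0, 366.0]), (-10, [346.0, 351.0]), (-20, [350.0, 337.0]), (-30, [353.0, 322.0]), (-40, [357.0, 307.0])]
0 19 [(0, [318.0, 345.0]), (-10, [321.0, 330.0]), (-20, [324.0, 316.0]), (-30, [327.0, 301.0]), (-40, [330.0, 286.0])]
0 33 [(0, [321.0, 365.0]), (-10, [324.0, 350.0]), (-20, [327.0, 336.0]), (-30, [331.0, 321.0]), (-40, [334.0, 306.0])]
-11 19 [(0, [296.0, 344.0]), (-10, [299.0, 330.0]), (-20, [302.0, 315.0]), (-30, [305.0, 300.0]), (-40, [308.0, 285.0])]
-11 33 [(0, [299.0, 364.0]), (-10, [302.0, 349.0]), (-20, [305.0, 335.0]), (-30, [308.0, 320.0]), (-40, [312.0, 305.0])]
```

View pics/c10.png

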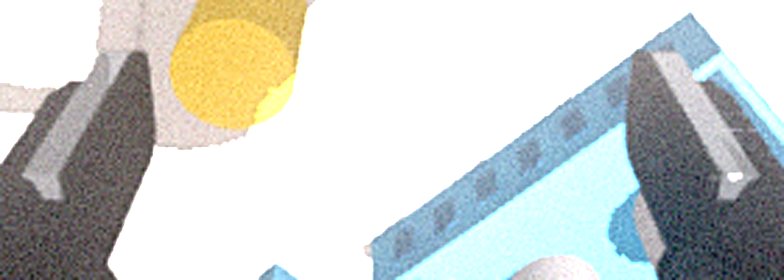

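Both the wrist crop (tips at row 237) and the scene crop (tip row about 297) put the fingertips roughly 33 mm behind the stated TCP at this opening. The fingers therefore closed just above the box, which hasn't been disturbed. The gripper must go lower, with the TCP slightly below z 0. I'll open partly, recentre by 3 mm and descend in watched steps.

Request:
jog_arm --pt "0.1 -0.3 0" --pt "0.1 -0.3 0" --pt "0.1 -0.3 0" --pt "0.1 -0.3 0" --turn '[0,0,0,0]' --gripper 6.8

```text
time: 20.17
tool_pos: [380.0, 304.3, 4.2]
tool_rot: [[-0.729, 0.685, 0.016], [0.685, 0.729, -0.001], [-0.013, 0.011, -1.0]]
force: [0.8, 0.8, -0.3]
grip_width: 67.9
```

Request:
jog_arm --pt "0 0 0.5" --pt "0 0 1.0" --pt "0 0 1.5" --pt "0 0 1.5" --pt "0 0 1.5" --turn '[0,0,0,0,0]'

```text
time: 20.58
tool_pos: [379.7, 303.9, -11.5]
tool_rot: [[-0.729, 0.685, 0.015], [0.685, 0.729, -0.002], [-0.012, 0.009, -1.0]]
force: [0.7, -0.3, -0.1]
grip_width: 67.9
```

```bash
python3 -c "
from h import *
d=shot('wrist','w9.png');d=shot('scene','s9.png')
f=cv2.resize(d['frame'][180:300,310:470],None,fx=5,fy=5,interpolation=cv2.INTER_CUBIC)
cv2.imwrite('pics/c11.png',cv2.cvtColor(f,cv2.COLOR_RGB2BGR))
"
```

```text
(no output)
```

View pics/w9.png

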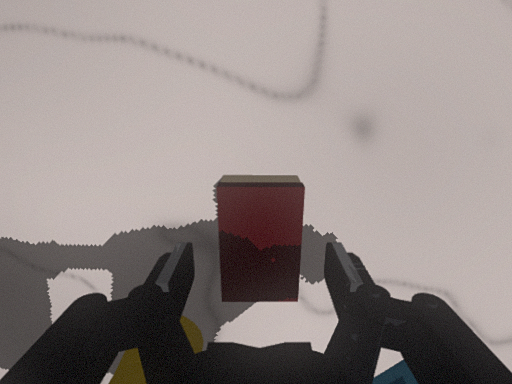

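View pics/c11.png

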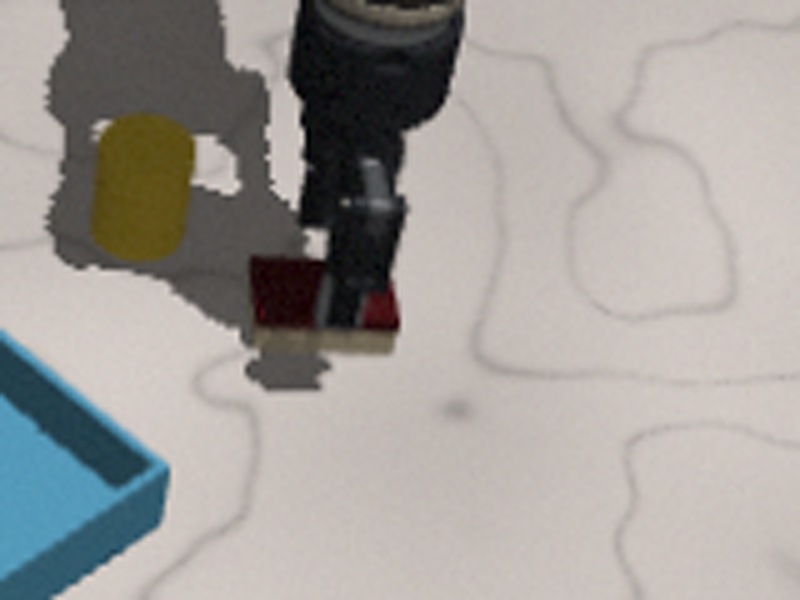

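Fingers straddle the box (wrist columns 192 and 325, box 218 to 303), with the tips about level with its top. I'll go lower in small steps, watching the force.

Request:
jog_arm --pt "0 0 0.4" --pt "0 0 0.8" --pt "0 0 1.2" --pt "0 0 1.2" --turn '[0,0,0,0]'

```text
time: 21.02
tool_pos: [379.7, 303.8, -23.9]
tool_rot: [[-0.729, 0.685, 0.015], [0.685, 0.729, -0.002], [-0.012, 0.009, -1.0]]
force: [-0.3, -0.4, -0.9]
grip_width: 67.8
```

```bash
python3 -c "
from h import *
d=shot('scene','s10.png')
f=cv2.resize(d['frame'][180:300,310:470],None,fx=5,fy=5,interpolation=cv2.INTER_CUBIC)
cv2.imwrite('pics/c12.png',cv2.cvtColor(f,cv2.COLOR_RGB2BGR))
"
```

```text
(no output)
```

View pics/c12.png

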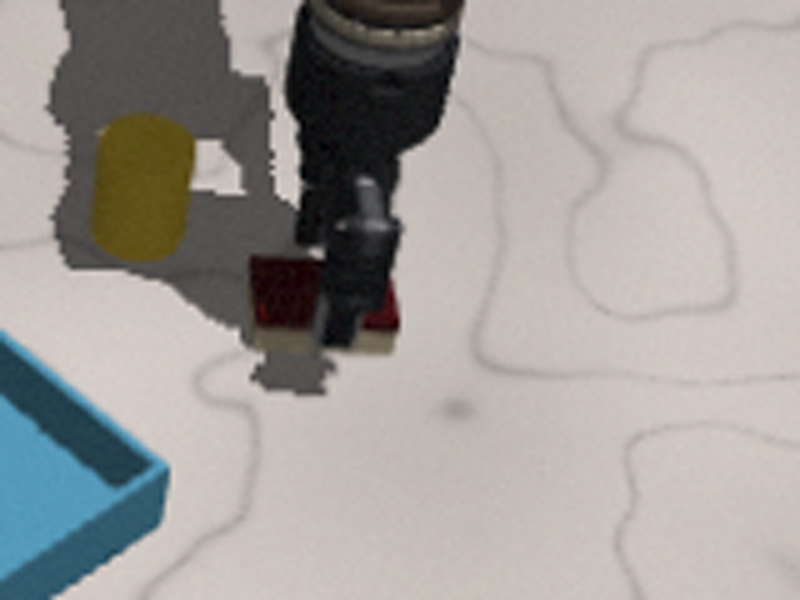

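Request:
jog_arm --pt "0 0 0.2" --pt "0 0 0.5" --pt "0 0 0.7" --pt "0 0 0.7" --turn '[0,0,0,0]'

```text
time: 21.4
tool_pos: [379.6, 303.6, -31.1]
tool_rot: [[-0.729, 0.685, 0.014], [0.685, 0.729, -0.002], [-0.012, 0.008, -1.0]]
force: [-0.8, -1.4, -0.6]
grip_width: 68.2
```

Request:
jog_arm --pt "0 0 0" --pt "0 0 0" --pt "0 0 0" --pt "0 0 0" --pt "0 0 0" --pt "0 0 0" --pt "0 0 0" --turn '[0,0,0,0,0,0,0]' --gripper 3.5 --force 50

```text
time: 21.98
tool_pos: [380.0, 303.9, -30.7]
tool_rot: [[-0.729, 0.685, 0.015], [0.685, 0.729, -0.002], [-0.012, 0.009, -1.0]]
force: [0.4, -0.5, 4.0]
grip_width: 42.9
```

```bash
python3 -c "
from h import *
d=shot('scene','s11.png')
f=cv2.resize(d['frame'][180:300,310:470],None,fx=5,fy=5,interpolation=cv2.INTER_CUBIC)
cv2.imwrite('pics/c13.png',cv2.cvtColor(f,cv2.COLOR_RGB2BGR))
T=load('top0')
# flat tray rim corners and packed flat corners from c6 crop
P=np.array([onz(T,(183+u/6,112+v/6),40)[:2] for u,v in [(45,95),(583,45),(625,473),(85,517)]]);print(np.round(P,1),P.mean(0))
P=np.array([onz(T,(183+u/6,112+v/6),29)[:2] for u,v in [(103,268),(292,260),(300,382),(108,388)]]);print(np.round(P,1),P.mean(0))
plan(600,-40,110,4.4)
"
```

```text
[[ 666.8  107.9]
 [ 682.3  -90. ]
 [ 523.9 -101.9]
 [ 511.2   94.7]] [596.03553598   2.68357113]
[[604.3  88.5]
 [606.2  18.6]
 [560.7  16.3]
 [559.6  87.1]] [582.70461974  52.6065922 ]
t 22.03 pos [380.  303.9 -30.8] jaw 46.8 q6 -0.21 F [-0.2  0.7  2.6] w 42.7
shift cm [-39.75, -9.87, -13.68] turn 0.74 rows 11.0 6.0
```

View pics/c13.png

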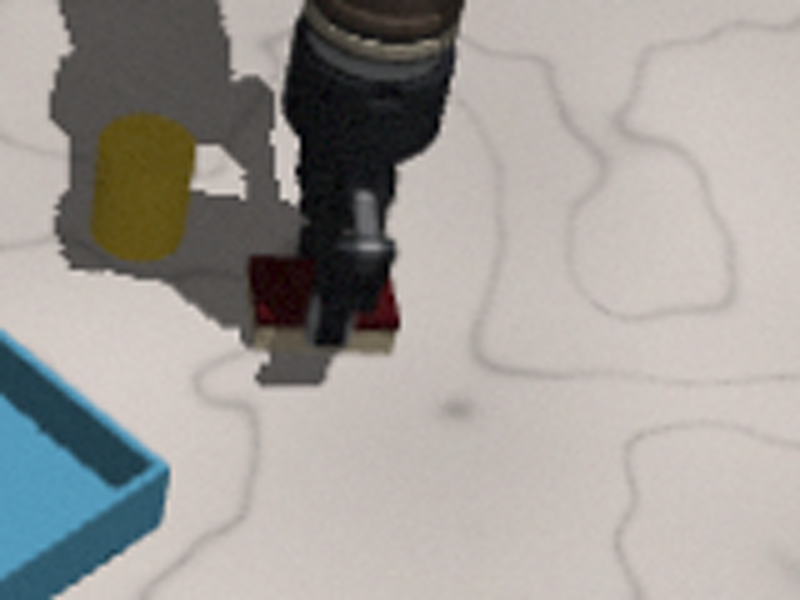

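Gripped at 42.8 mm. I'll lift first, then carry over.

Request:
jog_arm --pt "0 0 -2" --pt "0 0 -5" --pt "0 0 -9" --pt "0 0 -13" --pt "-1.5 -0.4 -14" --pt "-4.8 -1.2 -14" --pt "-8.1 -2 -14" --pt "-11.4 -2.8 -14" --pt "-14.7 -3.6 -14" --pt "-18 -4.4 -14" --pt "-20 -5 -14" --pt "-20 -5 -14" --turn '[0,0,0,0,0.1,0.2,0.3,0.4,0.4,0.4,0.4,0.4]'

```text
time: 23.03
tool_pos: [491.1, 127.4, 110.9]
tool_rot: [[-0.401, 0.916, 0.016], [0.916, 0.401, -0.004], [-0.01, 0.013, -1.0]]
force: [-0.2, 0.4, -0.9]
grip_width: 42.7
```

```bash
python3 -c "
from h import *
plan(599.5,-39.5,110,4.4)
"
```

```text
t 23.03 pos [491.1 127.4 110.9] jaw 23.6 q6 -0.24 F [-0.2  0.4 -0.9] w 42.7
shift cm [-19.63, 3.24, 0.32] turn 0.336 rows 5.0 3.0
```

Request:
jog_arm --pt "-3 0.5 0" --pt "-6.3 1 0" --pt "-9.6 1.6 0" --pt "-13 2.1 0" --pt "-16.3 2.7 0" --pt "-19.6 3.2 0" --pt "-19.6 3.2 0" --pt "-19.6 3.2 0" --pt "-19.6 3.2 0" --turn '[0.1,0.2,0.3,0.336,0.336,0.336,0.336,0.336,0.336]'

```text
time: 23.78
tool_pos: [597.4, -38.4, 112.0]
tool_rot: [[-0.076, 0.997, 0.013], [0.997, 0.076, -0.002], [-0.003, 0.012, -1.0]]
force: [-0.6, 0.4, -1.3]
grip_width: 43.1
```

```bash
python3 -c "
from h import *
d=shot('wrist','w12.png')
plan(599.5,-39.5,-18,4.4)
"
```

```text
t 23.83 pos [597.2 -38.  112.2] jaw 4.4 q6 -0.21 F [ 0.5  0.2 -1.5] w 42.8
shift cm [-0.12, 0.05, 13.02] turn 0.001 rows 4.0 1.0
```

View pics/w12.png

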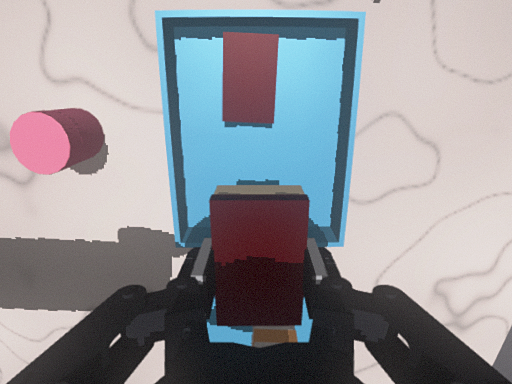

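The box is held square at (258,260). The packed flat's near edge is at row 123 and the tray's -y rim is at row 246.

```bash
python3 -c "
from h import *
W=load('w12')
for u,z in [((175,246),40),((344,246),40),((156,12),40),((364,14),40),((222,122),29),((274,124),29),((225,32),29),((279,36),29)]: print(np.round(onz(W,u,z),1))
for u in [(211,196),(308,196),(302,326),(215,325)]: print('held',np.round(onz(W,u,165),1))
T=load('top0');print('packed centre',tri(W,(250,78.5),T,(183+201/6,112+324/6)))
"
```

```text
[ 524.9 -101.5   40. ]
[684.7 -90.3  40. ]
[511.6  94.5  40. ]
[668.2 105.8  40. ]
[563.7  15.   29. ]
[608.3  16.7  29. ]
[562.9  85.8  29. ]
[606.   86.2  29. ]
held [573.6  -3.6 165. ]
held [ 6.167e+02 -4.000e-01  1.650e+02]
held [623.4 -73.4 165. ]
held [577.4 -75.7 165. ]
packed centre (array([584.87776132,  52.99977863,  16.59717181]), np.float64(0.838142721565257))
```

Request:
jog_arm --pt "-0.15 0.1 4" --pt "-0.15 0.1 8" --pt "-0.15 0.1 11.5" --pt "-0.15 0.1 12.5" --pt "-0.15 0.1 13.0" --pt "-0.15 0.1 13.1" --pt "-0.15 0.1 13.1" --pt "-0.15 0.1 13.1" --turn '[0,0,0,0,0,0,0,0]'

```text
time: 24.5
tool_pos: [602.6, -39.7, -16.2]
tool_rot: [[-0.078, 0.997, 0.018], [0.997, 0.078, -0.003], [-0.005, 0.017, -1.0]]
force: [-0.4, 0.4, -1.1]
grip_width: 42.9
```

Request:
jog_arm --pt "0 0 0.15" --pt "0 0 0.3" --pt "0 0 0.3" --pt "0 0 0.3" --turn '[0,0,0,0]'

```text
time: 24.83
tool_pos: [603.0, -39.9, -18.5]
tool_rot: [[-0.078, 0.997, 0.019], [0.997, 0.078, -0.003], [-0.005, 0.018, -1.0]]
force: [-0.1, 0.3, -0.1]
grip_width: 43.1
```

Request:
jog_arm --pt "0 0 0.1" --pt "0 0 0.2" --pt "0 0 0.2" --turn '[0,0,0]'

```text
time: 25.08
tool_pos: [602.8, -39.9, -20.8]
tool_rot: [[-0.077, 0.997, 0.018], [0.997, 0.077, -0.003], [-0.005, 0.018, -1.0]]
force: [-0.4, -0.0, -1.4]
grip_width: 43.0
```

Request:
jog_arm --pt "0 0 0.1" --pt "0 0 0.2" --pt "0 0 0.3" --pt "0 0 0.3" --turn '[0,0,0,0]'

```text
time: 25.42
tool_pos: [602.5, -39.9, -24.2]
tool_rot: [[-0.077, 0.997, 0.017], [0.997, 0.078, -0.003], [-0.004, 0.017, -1.0]]
force: [0.0, -0.1, -0.5]
grip_width: 42.9
```

Request:
jog_arm --pt "0 0 0.1" --pt "0 0 0.2" --pt "0 0 0.2" --turn '[0,0,0]'

```text
time: 25.67
tool_pos: [602.7, -39.9, -25.5]
tool_rot: [[-0.077, 0.997, 0.017], [0.997, 0.077, -0.003], [-0.004, 0.017, -1.0]]
force: [-1.6, 0.3, 3.5]
grip_width: 42.7
```

Request:
jog_arm --pt "0 0 0.05" --pt "0 0 0.1" --pt "0 0 0.1" --turn '[0,0,0]'

```text
time: 25.92
tool_pos: [602.7, -39.8, -25.6]
tool_rot: [[-0.077, 0.997, 0.017], [0.997, 0.077, -0.003], [-0.004, 0.016, -1.0]]
force: [-3.1, 0.2, 7.2]
grip_width: 43.1
```

Request:
jog_arm --pt "0 0 0" --pt "0 0 0" --pt "0 0 0" --pt "0 0 0" --turn '[0,0,0,0]' --gripper 6.8

```text
time: 26.25
tool_pos: [602.7, -39.8, -25.8]
tool_rot: [[-0.077, 0.997, 0.017], [0.997, 0.078, -0.003], [-0.004, 0.016, -1.0]]
force: [0.5, -0.2, -0.1]
grip_width: 67.6
```

Request:
jog_arm --pt "0 0 -3" --pt "0 0 -7" --pt "0 0 -11" --pt "0 0 -15" --pt "0 0 -19" --pt "0 0 -22" --pt "0 -4 -22" --pt "0 -8 -22" --pt "0 -12 -22" --pt "0 -16 -22" --pt "0 -20 -22" --pt "0 -20 -22" --turn '[0,0,0,0,0,0,0,0,0,0,0,0]'

```text
time: 27.25
tool_pos: [389.8, -53.3, 187.3]
tool_rot: [[-0.077, 0.997, 0.005], [0.997, 0.077, -0.001], [-0.002, 0.005, -1.0]]
force: [-0.1, 0.6, -1.4]
grip_width: 68.1
```

```bash
python3 -c "
from h import *
d=shot('wrist','w13.png');d=shot('top','t13.png');d=shot('scene','s13.png')
print(manip.read_state()['time'])
"
```

```text
27.4
```

View pics/t13.png

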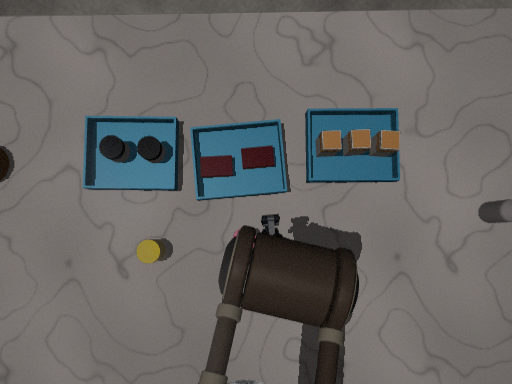

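View pics/s13.png

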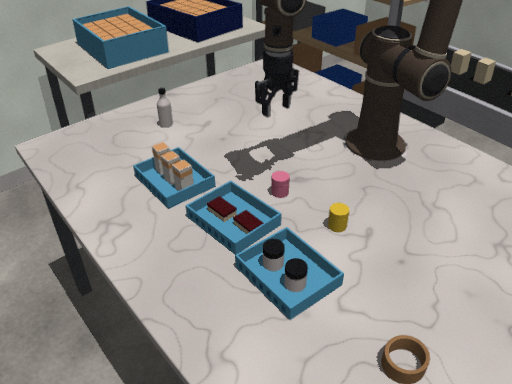

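All seven items stand in the right trays. Next I'll measure how far the packed ones moved and how high the placed tops stand.

Run:
```python
from h import *
T0=load('top0');T=load('t13');S=load('s13')
def cen(f,lo,hi,box,red=False):
    x,y,w,h=box;g=cv2.cvtColor(f,cv2.COLOR_RGB2HSV)[y:y+h,x:x+w];m=cv2.inRange(g,lo,hi)
    if red: m&=((g[...,0]<8)|(g[...,0]>165)).astype('uint8')*255
    n,l,st,c=cv2.connectedComponentsWithStats(m);i=1+np.argmax(st[1:,4]);return np.round(c[i]+[x,y],1),st[i,4]
P=((5,80,90),(20,255,255))
print('pc',cen(T0['frame'],*P,(376,125,30,30)),cen(T['frame'],*P,(376,125,30,30)))
print('pf',cen(T0['frame'],(0,90,20),(180,255,130),(195,150,45,35),True),cen(T['frame'],(0,90,20),(180,255,130),(195,150,45,35),True))
print('pj',cen(T0['frame'],(0,0,0),(180,255,45),(97,132,31,32)),cen(T['frame'],(0,0,0),(180,255,45),(97,132,31,32)))
o=[]
for f,x,y in((T['frame'],320,122),(T['frame'],135,125),(S['frame'],140,135),(S['frame'],250,232)):
    c=cv2.resize(f[y:y+50,x:x+66],(396,300),interpolation=cv2.INTER_CUBIC);c=cv2.convertScaleAbs(c,alpha=1.4);o.append(c)
cv2.imwrite('pics/c14.png',cv2.cvtColor(np.vstack([np.hstack(o[:2]),np.hstack(o[2:])]),cv2.COLOR_RGB2BGR))
a=cen(T['frame'],(0,90,20),(180,255,130),(236,140,45,30),True)[0];b=cen(S['frame'],(0,90,20),(180,255,130),(205,195,32,26),True)[0]
print('flat',a,b,tri(T,a,S,b))
```

```text
pc (array([390.1, 139.3]), np.int32(298)) (array([390.1, 139.3]), np.int32(298))
pf (array([216., 166.]), np.int32(621)) (array([216., 166.]), np.int32(629))
pj (array([114.1, 148.7]), np.int32(586)) (array([113.8, 148.2]), np.int32(547))
flat [257.4 156.9] [221.1 206.5] (array([602.56679827, -38.63788165,  24.14257785]), np.float64(0.05351426237962466))
```

View pics/c14.png

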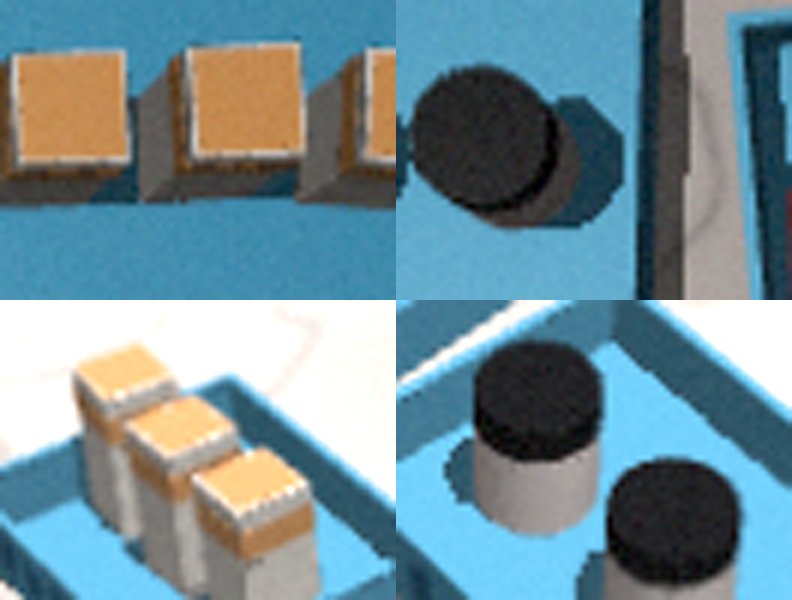

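Packed pieces moved by at most half a pixel, which is about 1 mm. Cartons and jar are upright and the flat box is flat on the floor. The gripper is clear, so I'm handing in.

```bash
python3 -c "
from h import *
print(manip.sign_off(), manip.read_state()['time'])"
```

```text
the job is handed in; nothing more can be done
the job is handed in; nothing more can be done
```

All four packages are in the trays that hold their own kind, and the job was handed in at about 27 s. I lowered each one until the wrist force showed it touching the tray floor, then released it.

**Last checks:**
- **Cartons:** both stand upright in a row with their packed mate, with gaps between them.
- **Jar and flat box:** the jar stands upright beside its mate. The flat box lies flat, and its top measures 24 mm (29 expected, within the error seen in my other height measurements).
- **Packed pieces:** in the top view they moved by at most about half a pixel, roughly 1 mm.
- **Gripper:** it was clear of everything at hand-in.

**What failed or disagreed:**
- **Missed grasp:** the first try at the flat box closed just above it without moving it. The fingertips turned out to sit roughly 33 mm behind the stated TCP at that opening, so I went lower, to TCP z about -31, and the second grasp held. It also means the cartons and jar were held nearer their tops than I intended.
- **Height measurements:** two-view heights came out mostly below the stated ones: 77 to 82 mm for the loose cartons (85 stated) and 53 to 61 mm for the jar (60 stated). The flat box read 20 to 22 mm (24 stated). Single tray-rim and floor corners were off by up to 16 mm. The contact heights on the tray floors agreed with the 5 mm floor.

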